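# Pack out the assembly jig and hold the rail clamped

### The job

Clamp the dark timber rail piece against the steel fence of the jig: stand yellow packers from the rack upright and side by side in the gap between the rail piece and the blue sliding pusher, in the middle of the jig, adding them until pushing the pusher home squeezes the whole row tight before it reaches its end stop. Leave the packers you do not need in their rack slots and do not disturb the glue bottle, the tin or the screwdriver. The pusher springs back, so finish while still holding: keep pressing it firmly (about 15 N) with the fingers, touching neither the packers nor the rail piece.

Things in the scene. Friction and masses are not known exactly. Their poses are not given: they have to be found in the camera images.
- jig: assembly jig, fixed: plywood base board 270 x 150 mm, its top 10 mm above the bench. Origin on the bench, on the centre line, below the front face of the pusher when fully back; x runs from pusher to fence (the pushing direction), y across, z up. Board from x = -105 to +165 mm. Two steel guides beside the pusher (90 mm clear between) stand 24 mm above the bench from x = -72 to +2 mm
- pusher (a joint): travel of the blue sliding block of the jig, in m: 0 fully back (at rest), grows as it is pushed along the jig's +x, stops dead at 0.030. A spring pushes it back with 4 N at 0 and 7 N at 0.030, so it opens again unless it is held. When it is not stopped by packers it reaches the 0.030 end stop and clamps nothing
- pusher_back (a point): middle of the pusher's upright back face (80 wide x 41 high), 31 mm above the bench: the place to push; the room behind it is free. The face's lower edge is 11 mm and its upper edge 52 mm above the bench. The pusher block is 40 mm thick; axes as the jig's
- pusher_face (a point): middle of the pusher's upright front face, 31 mm above the bench; axes as the jig's. The gap to be packed is between this face and the near face of the timber rail piece
- fence: dark steel fence block, fixed on the jig at a place that changes: 30 x 110 x 55 mm. Origin at the foot of its upright face towards the pusher, on top of the base board; axes as the jig's
- rail_center (a point): centre of the loose dark-wood rail piece, 40 (x, along the jig) x 100 x 42 mm high, about 150 g, standing on the base board against the fence; its face towards the pusher is 20 mm from this point. With the pusher back the gap between rail piece and pusher is 33 to 72 mm: one to three packers are needed
- rack: pale wooden rack, fixed, 190 (x) x 105 (y) x 30 mm high, with four slots across it at x = -69, -23, +23 and +69 mm, in each of which one packer stands. Origin at the centre of its underside; the slot floor is 10 mm above it
- packer1_tab (a point): one of four identical yellow wooden packers, standing on edge in a slot of the rack: a slab 15 thick (x) x 70 wide (y) x 45 high with a grip tab 15 thick x 32 wide x 45 high in the middle on top, 90 mm high in all, about 45 g. This point is the centre of the tab, 67.5 mm above the packer's underside; x is the thickness, y the width, z up. Grip the tab across its 32 mm width. In the rack it stands 20 mm deep with 1.5 mm play all round
- packer2_tab (a point): one of four identical yellow wooden packers, standing on edge in a slot of the rack: a slab 15 thick (x) x 70 wide (y) x 45 high with a grip tab 15 thick x 32 wide x 45 high in the middle on top, 90 mm high in all, about 45 g. This point is the centre of the tab, 67.5 mm above the packer's underside; x is the thickness, y the width, z up. Grip the tab across its 32 mm width. In the rack it stands 20 mm deep with 1.5 mm play all round
- packer3_tab (a point): one of four identical yellow wooden packers, standing on edge in a slot of the rack: a slab 15 thick (x) x 70 wide (y) x 45 high with a grip tab 15 thick x 32 wide x 45 high in the middle on top, 90 mm high in all, about 45 g. This point is the centre of the tab, 67.5 mm above the packer's underside; x is the thickness, y the width, z up. Grip the tab across its 32 mm width. In the rack it stands 20 mm deep with 1.5 mm play all round
- packer4_tab (a point): one of four identical yellow wooden packers, standing on edge in a slot of the rack: a slab 15 thick (x) x 70 wide (y) x 45 high with a grip tab 15 thick x 32 wide x 45 high in the middle on top, 90 mm high in all, about 45 g. This point is the centre of the tab, 67.5 mm above the packer's underside; x is the thickness, y the width, z up. Grip the tab across its 32 mm width. In the rack it stands 20 mm deep with 1.5 mm play all round
- glue: bystander: white glue bottle, 56 mm diameter, 150 high, standing; origin at the centre of its underside
- tin: bystander: steel tin with green band, 76 mm diameter, 85 high, standing; origin at the centre of its underside
- driver: bystander: screwdriver with red handle, 200 mm long, lying flat; origin under its middle
Things that resemble listed ones, but are neither listed nor needed, are in the scene too. What is shaped like the part that bears packer2_tab but pink is not meant.

How it is judged:
At the end, for the whole second after the job is handed in: Fingers press the pusher >5 N, still; pusher-packer, packer-rail piece, rail piece-fence each >3 N. Each packer stands in the gap (tilt <0.12 rad, within 25 mm of the centre line) or is in its slot (moved <12 mm). Rail piece upright; robot touches no packer or rail piece. Held 1 s (contact force between the fingers and pusher above 5 N and (contact force between pusher and packer1 above 3 N or contact force between pusher and packer2 above 3 N or contact force between pusher and packer3 above 3 N or contact force between pusher and packer4 above 3 N) and contact force between any of packer1, packer2, packer3, packer4 and rail above 3 N and contact force between rail and fence above 3 N and angle between rail_center's own z axis and vertical below 0.1 rad and velocity of joint pusher below 0.01 m/s and ((z of packer1_tab in the frame of jig between 0.07 and 0.082 m and x of packer1_tab in the frame of pusher_face above 0.003 m and x of packer1_tab in the frame of rail_center below -0.022 m and y of packer1_tab in the frame of jig between -0.025 and 0.025 m and angle between packer1_tab's own z axis and vertical below 0.12 rad) or distance of packer1_tab from where it was at the start of the episode below 0.012 m) and ((z of packer2_tab in the frame of jig between 0.07 and 0.082 m and x of packer2_tab in the frame of pusher_face above 0.003 m and x of packer2_tab in the frame of rail_center below -0.022 m and y of packer2_tab in the frame of jig between -0.025 and 0.025 m and angle between packer2_tab's own z axis and vertical below 0.12 rad) or distance of packer2_tab from where it was at the start of the episode below 0.012 m) and ((z of packer3_tab in the frame of jig between 0.07 and 0.082 m and x of packer3_tab in the frame of pusher_face above 0.003 m and x of packer3_tab in the frame of rail_center below -0.022 m and y of packer3_tab in the frame of jig between -0.025 and 0.025 m and angle between packer3_tab's own z axis and vertical below 0.12 rad) or distance of packer3_tab from where it was at the start of the episode below 0.012 m) and ((z of packer4_tab in the frame of jig between 0.07 and 0.082 m and x of packer4_tab in the frame of pusher_face above 0.003 m and x of packer4_tab in the frame of rail_center below -0.022 m and y of packer4_tab in the frame of jig between -0.025 and 0.025 m and angle between packer4_tab's own z axis and vertical below 0.12 rad) or distance of packer4_tab from where it was at the start of the episode below 0.012 m) and contact force between each of the arm, the fingers and packer1 below 0.5 N and contact force between each of the arm, the fingers and packer2 below 0.5 N and contact force between each of the arm, the fingers and packer3 below 0.5 N and contact force between each of the arm, the fingers and packer4 below 0.5 N and contact force between each of the arm, the fingers and rail below 0.5 N); the arm keeps its last pose, push and grip.
It fails at once if the glue bottle is knocked or moved (over 30 mm) (distance of glue from where it was at the start of the episode above 0.03 m).
It fails at once if the tin is knocked or moved (over 30 mm) (distance of tin from where it was at the start of the episode above 0.03 m).
It fails at once if the screwdriver is knocked or moved (over 30 mm) (distance of driver from where it was at the start of the episode above 0.03 m).
It also fails if it takes over 72 s, if anything falls off the work surface, if the arm or the gripper's body presses on something with over 40 N, if the wrist force passes 120 N, or if a joint passes its speed limit or range.

### The arm

A 7-joint arm with a two-finger parallel gripper is mounted at the origin on the work surface. World frame = base frame: x ahead of the robot, y to its left, z up, the work surface at z = 0. Lengths are in m, angles in rad, forces in N, time in s.
With the tool pointing down it reaches from about 0.35 to 0.9 m from the base axis. Payload 8.1 kg.
Tool frame: the origin (TCP) lies midway between the tips of the shut fingers; the grasp point (between the pads) lies 19 mm behind it (manip.pinch_z is the distance from the TCP to the grasp point, in m); x points along the fingers, z is the direction in which the jaws open and shut, and the axes are right-handed (so a half turn about x gives the same grasp; the last joint's range is limited). The gripper opens to 92 mm and grips with 3 to 60 N. Pads are 19 mm wide; open, the fingers measure 130 mm over their backs; the gripper's body (75 mm by 190 mm) begins 47 mm behind the grasp point.
Start: joints at [1.108, 0.434, 0.025, 1.573, -0.012, 1.134, -0.075], TCP at [0.22, -0.585, 0.199] pointing down, gripper open.
Joint ranges: [-2.62, 2.62], [-0.44, 2.09], [-1.27, 1.32], [0.08, 2.57], [-1.32, 4.46], [0.12, 2], [-2.74, 2.74]. Speed limits (rad/s): [2.22, 2.22, 3.01, 3.01, 3.14, 3.14, 3.14].

### API

Orientations are given as a unit quaternion [x, y, z, w].
In Python, from cell import manip gives the robot as it stands.
- The arm moves only by the shell command python3 -m handwheel 'ROWS' [FORCE]. ROWS is JSON, a list of rows, each an object of numbers: "dx", "dy", "dz": the shift along the world's x, y, z in mm; "spin": the turn about the world's z in degrees; "jaw": the finger opening in mm, from 0 to 91.8. In form: [{"dx": .., "dy": .., "dz": .., "spin": .., "jaw": ..}, ...]. A call has 1 to 5 rows; each row is the pose to reach, as a shift and turn from the pose measured when the call began; what a row does not reach only later rows make up. A row lasts 1/12 s, in which the tool goes at most 41.7 mm and 7.16 degrees, less where a joint would pass 70% of its speed; a pose out of reach is approached as far as the arm can. A call with a gripper value outside its range is refused whole. The fingers move at their own pace and stop on an object; FORCE is the grip in N (left out, the last holds). Time passes only in rows, so rows that repeat a pose let the fingers close. It gives the time, the measured TCP pose, the force and the opening at its end, in the units of the state.
- manip.read_state(): the state, without advancing time (a new reading comes with each control period).
- manip.capture(name): name is "scene" or "top" or "wrist"; returns (picture, depth): 400x640x3 uint8, red, green, blue; 400x640 float32, m along the optical axis (not along the pixel's ray), 0 where there is no reading.
- manip.camera_model(name): a dict with "camera_matrix" (3x3 intrinsics, pixels), "R" (3x3) and "t" (3): a world point X has camera coordinates R X + t. Camera axes: x right, y down, z forward; pixel columns grow to the right and rows downward; lengths in m; the calibration is good to about 2 mm. The wrist camera is an equidistant fisheye: a pixel r from the principal point sees the ray r / f radians off the axis. A picture is of the moment at which its call begins: read the wrist's pose just before it. camera_model takes no time and is no camera call; for the wrist camera it gives the pose at the moment of the call.
- manip.sign_off(): hands the job in, once; it reports no verdict.
The state is a dict: "time_s": time; "q": joint angles; "qvel": joint speeds; "joint_efforts": joint torques, N m; "position": TCP position; "orientation": TCP orientation; "contact_force": force on the tool from outside, world axes, zero at the start; "torque": the same for the moment, N m; "grip_width": finger opening in m.
Only numpy, scipy, OpenCV 4.12 (cv2) and the standard library are available. Lean on these libraries where they do the work, as an engineer would, in place of code of your own. Each camera call takes 0.05 s, during which the arm holds its last target.

## Working session

There is one attempt and no reset: what is moved stays moved. The work goes in short steps, Python scripts to look and compute and a shell command to move; the robot and the scene stay as the last step left them, time stands still between calls to the robot, and variables do not carry over. Pictures are saved under pics/ and viewed, and the job is handed in when it is done.

```bash
ls; mkdir -p pics
python3 - <<'E'
from cell import manip
import cv2,numpy as np
print(manip.read_state())
for n in ("scene","top","wrist"):
    m=manip.camera_model(n); print(n,m)
    p,d=manip.capture(n); cv2.imwrite(f"pics/a_{n}.png",p[:,:,::-1]); np.savez(f"pics/a_{n}.npz",p=p,d=d,K=m["camera_matrix"],R=m["R"],t=m["t"])
E
```

```text
pics
{'time_s': 0.0, 'q': array([ 1.10841439,  0.43523879,  0.02499594,  1.5740561 , -0.01160909,
        1.1339576 , -0.07512083]), 'qvel': array([ 0.00065319,  0.00156061,  0.00099894, -0.00064259,  0.00084694,
       -0.00086375,  0.00125143]), 'joint_efforts': array([ 1.61364427e-03, -6.67864537e+01,  9.86200422e-01, -3.14470553e+01,
       -6.04863628e-02,  4.29254025e-02,  2.14150327e-04]), 'position': array([ 0.2197972 , -0.5845231 ,  0.19795128]), 'orientation': array([ 0.40276649,  0.58183607, -0.40224098,  0.58090287]), 'contact_force': array([-0.32095963,  0.08465666,  0.03251725]), 'torque': array([-0.02362386,  0.00638337,  0.01306941]), 'grip_width': 0.09163382075480052}
scene {'camera_matrix': array([[494.52019458,   0.        , 326.18764877],
       [  0.        , 494.52019458, 201.19831357],
       [  0.        ,   0.        ,   1.        ]]), 'R': array([[ 0.00700285,  0.99984491,  0.01615936],
       [ 0.82778713,  0.00326956, -0.56103278],
       [-0.5609986 ,  0.01730534, -0.82763585]]), 't': array([-0.02393441, -0.46202463,  1.76290284])}
top {'camera_matrix': array([[433.68592239,   0.        , 318.38500751],
       [  0.        , 433.68592239, 195.12069463],
       [  0.        ,   0.        ,   1.        ]]), 'R': array([[ 0.02918194, -0.99953619,  0.00870717],
       [-0.97989702, -0.03032629, -0.19718556],
       [ 0.19735816, -0.00277787, -0.98032752]]), 't': array([-0.01615724,  0.605195  ,  1.13132855])}
wrist {'camera_matrix': array([[309.70691629,   0.        , 323.93499297],
       [  0.        , 309.70691629, 196.45025908],
       [  0.        ,   0.        ,   1.        ]]), 'R': array([[ 0.35225995, -0.93590168, -0.00098227],
       [-0.904638  , -0.34076138,  0.25595267],
       [-0.23988125, -0.08927328, -0.96668882]]), 't': array([-0.62382556, -0.0326339 ,  0.38898035])}
```

View pics/a_scene.png

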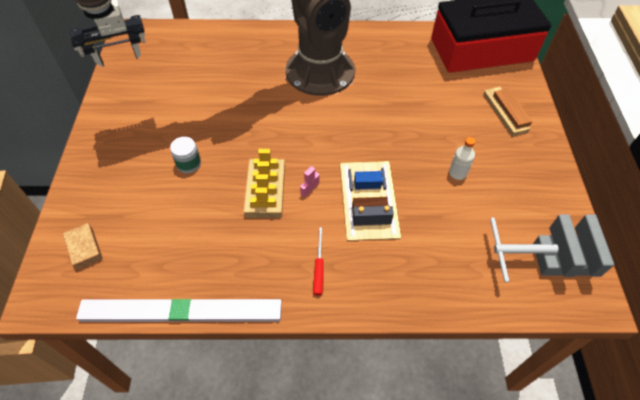

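View pics/a_top.png

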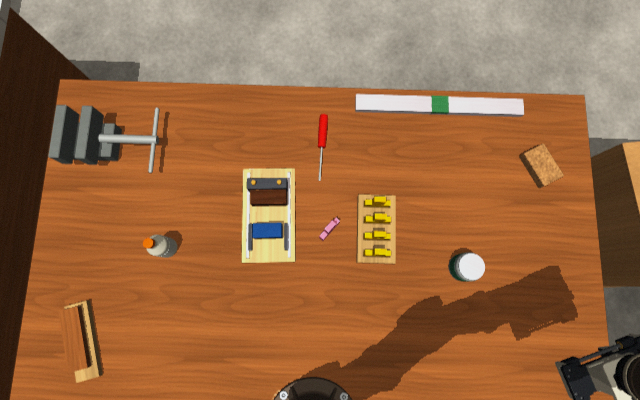

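View pics/a_wrist.png

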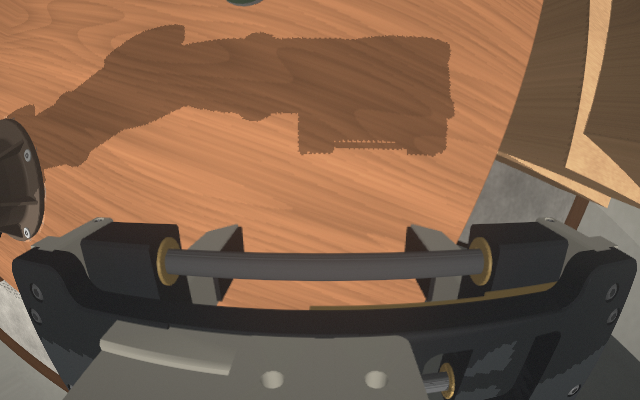

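Scene: in the top view, yellow packers sit in the rack at (377,202), (377,218), (377,235) and (377,252). The jig has its blue pusher at (267,230), the dark rail at (268,198) and the fence at (267,184). The pink lookalike is at (329,229). Bystanders are the glue at (160,245), tin at (468,266) and driver at (322,145). Next I'll check close crops and segment.

```bash
python3 - <<'E'
import cv2,numpy as np
a=cv2.imread("pics/a_top.png")[155:275,225:405]; b=cv2.imread("pics/a_scene.png")[135:255,235:415]
im=np.vstack([cv2.resize(a,None,fx=4,fy=2.5*1,interpolation=2)if 0 else cv2.resize(a,(450,300),interpolation=2),cv2.resize(b,(450,300),interpolation=2)])
cv2.imwrite("pics/b.png",im)
E
cat > h.py <<'E'
import numpy as np,cv2
def load(n,pre="a"):
    z=np.load(f"pics/{pre}_{n}.npz"); return z
def onplane(z,px,h):
    K,R,t=z["K"],z["R"],z["t"]
    px=np.atleast_2d(px).astype(float)
    r=np.c_[(px[:,0]-K[0,2])/K[0,0],(px[:,1]-K[1,2])/K[1,1],np.ones(len(px))]@R
    c=-R.T@t
    return c+r*((h-c[2])/r[:,2])[:,None]
def tri(zs,pxs):
    A=[];b=[]
    for z,p in zip(zs,pxs):
        K,R,t=z["K"],z["R"],z["t"];r=np.array([(p[0]-K[0,2])/K[0,0],(p[1]-K[1,2])/K[1,1],1])@R;r/=np.linalg.norm(r)
        c=-R.T@t;P=np.eye(3)-np.outer(r,r);A.append(P);b.append(P@c)
    X=np.linalg.solve(sum(A),sum(b)); return X
def cloud(z):
    K,R,t,d=z["K"],z["R"],z["t"],z["d"]
    v,u=np.indices(d.shape)
    C=np.stack([(u-K[0,2])/K[0,0]*d,(v-K[1,2])/K[1,1]*d,d],-1)
    return (C-t)@R
E
python3 - <<'E'
from h import *
for n in ("top","scene"):
    z=load(n);hsv=cv2.cvtColor(z["p"],cv2.COLOR_RGB2HSV);X=cloud(z)
    for nm,lo,hi in (("yel",(22,200,90),(32,255,255)),("blue",(105,150,40),(125,255,255))):
        m=cv2.inRange(hsv,lo,hi);k,l,s,c=cv2.connectedComponentsWithStats(m)
        for i in range(1,k):
            if s[i,4]>15:
                P=X[l==i];print(n,nm,c[i].round(1),s[i],"z",np.percentile(P[:,2],[5,50,95]).round(3),"top ctr",P[P[:,2]>np.percentile(P[:,2],95)-.004].mean(0).round(4))
E
```

```text
top yel [378.  200.8] [364 196  27  11 151] z [0.036 0.058 0.103] top ctr [ 0.5917 -0.1604  0.101 ]
top yel [377.8 217.6] [365 213  26   9 156] z [0.05  0.085 0.103] top ctr [ 0.5417 -0.1602  0.1216]
top yel [377.3 234.8] [364 231  27   8 167] z [0.04  0.066 0.102] top ctr [ 0.4976 -0.1568  0.1204]
top yel [368.1 252.3] [364 249   9   7  53] z [0.036 0.055 0.059] top ctr [ 0.453  -0.1373  0.0572]
top yel [381.8 251.9] [374 248  17   8 109] z [0.05  0.099 0.103] top ctr [ 0.4521 -0.1588  0.1196]
top blue [266.7 230.2] [252 223  30  15 438] z [0.048 0.052 0.056] top ctr [0.5046 0.1389 0.0585]
scene yel [264.6 163.2] [255 159  21   8  69] z [0.048 0.065 0.103] top ctr [ 0.5037 -0.1561  0.1018]
scene yel [262.8 176. ] [254 172  22   8  63] z [0.053 0.065 0.104] top ctr [ 0.5499 -0.1613  0.1025]
scene yel [262.1 188.7] [252 185  23   8  70] z [0.053 0.068 0.104] top ctr [ 0.5925 -0.1574  0.1027]
scene yel [269.6 200.9] [267 198   8   5  18] z [0.053 0.057 0.066] top ctr [ 0.5972 -0.1406  0.0652]
scene blue [368.1 179.5] [355 172  27  16 403] z [0.029 0.052 0.058] top ctr [0.5099 0.1432 0.0557]
```

View pics/b.png

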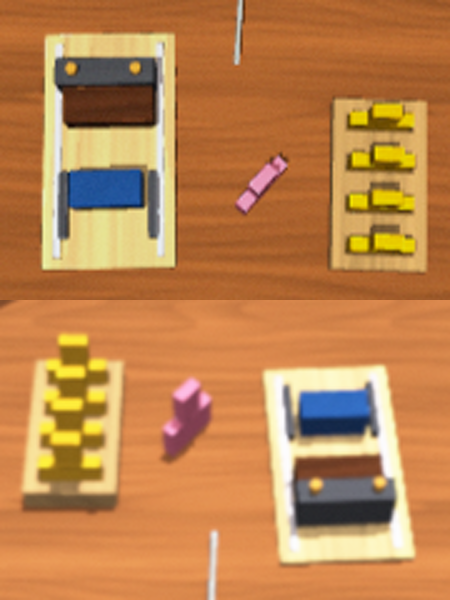

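Run:
```python
from h import *
from scipy.spatial.transform import Rotation as Ro
z=load("wrist");print("cam",(-z["R"].T@z["t"]).round(3),"fwd",z["R"][2].round(3))
Rt=Ro.from_quat([0.40276649,0.58183607,-0.40224098,0.58090287]).as_matrix();print(Rt.round(3), "jaw yaw",np.degrees(np.arctan2(Rt[1,2],Rt[0,2])))
z=load("top");hsv=cv2.cvtColor(z["p"],cv2.COLOR_RGB2HSV)
for p in [(246,172),(292,172),(292,258),(248,258),(361,198),(392,198),(392,258),(361,258),(340,200)]: print(p,hsv[p[1],p[0]])
m=cv2.inRange(hsv,(20,50,110),(32,140,255));k,l,s,c=cv2.connectedComponentsWithStats(m)
print([ (s[i],c[i].round()) for i in range(1,k) if s[i,4]>200])
z2=load("top");X=cloud(z2)
# bystanders
for n,(u,v) in dict(glue=(160,245),tin=(468,262),driver=(322,130)).items(): print(n,X[v,u].round(3))
```

```text
cam [ 0.284 -0.56   0.384] fwd [-0.24  -0.089 -0.967]
[[-0.001  0.936  0.352]
 [ 0.001  0.352 -0.936]
 [-1.    -0.    -0.002]] jaw yaw -69.39260206335547
(246, 172) [ 27  93 231]
(292, 172) [ 21 118 227]
(292, 258) [ 25 100 233]
(248, 258) [ 24  70 210]
(361, 198) [ 18 137 219]
(392, 198) [ 18 132 226]
(392, 258) [ 18 131 222]
(361, 258) [ 18 135 213]
(340, 200) [ 12 189 174]
[(array([ 242,  168,   53,   95, 2010], dtype=int32), array([268., 223.])), (array([249, 205,  39,  19, 603], dtype=int32), array([268., 214.]))]
glue [0.453 0.405 0.108]
tin [ 0.434 -0.395  0.084]
driver [ 0.806 -0.003  0.026]
```

```bash
python3 -m handwheel '[{"dx":100,"dy":200,"dz":50,"spin":-21},{"dx":100,"dy":200,"dz":50,"spin":-21},{"dx":100,"dy":200,"dz":50,"spin":-21},{"dx":100,"dy":200,"dz":50,"spin":-21},{"dx":100,"dy":200,"dz":50,"spin":-21}]'
```

```text
invalid input
```

```bash
python3 -m handwheel '[{"dx":100,"dy":200,"dz":50,"spin":-21,"jaw":91},{"dx":100,"dy":200,"dz":50,"spin":-21,"jaw":91},{"dx":100,"dy":200,"dz":50,"spin":-21,"jaw":91},{"dx":100,"dy":200,"dz":50,"spin":-21,"jaw":91},{"dx":100,"dy":200,"dz":50,"spin":-21,"jaw":91}]'
```

```text
time_s: 0.57
position: [0.3111, -0.4009, 0.2438]
orientation: [0.502, 0.499, -0.502, 0.498]
contact_force: [1.0, -1.0, 0.8]
grip_width: 0.091
```

```bash
python3 -m handwheel '[{"dx":110,"dy":243,"dz":10,"spin":0,"jaw":91},{"dx":110,"dy":243,"dz":10,"spin":0,"jaw":91},{"dx":110,"dy":243,"dz":10,"spin":0,"jaw":91},{"dx":110,"dy":243,"dz":10,"spin":0,"jaw":91},{"dx":110,"dy":243,"dz":10,"spin":0,"jaw":91}]' && python3 -m handwheel '[{"dx":20,"dy":55,"dz":0,"spin":0,"jaw":91},{"dx":20,"dy":55,"dz":0,"spin":0,"jaw":91},{"dx":20,"dy":55,"dz":0,"spin":0,"jaw":91},{"dx":20,"dy":55,"dz":0,"spin":0,"jaw":91}]'
cat >> h.py <<'E'
def snap(pre,n="wrist"):
    from cell import manip
    m=manip.camera_model(n); p,d=manip.capture(n); cv2.imwrite(f"pics/{pre}_{n}.png",p[:,:,::-1])
    np.savez(f"pics/{pre}_{n}.npz",p=p,d=d,K=m["camera_matrix"],R=m["R"],t=m["t"])
def wray(z,px):
    K,R=z["K"],z["R"];px=np.atleast_2d(px).astype(float)
    a=px-[K[0,2],K[1,2]];r=np.linalg.norm(a,axis=1)+1e-9;th=r/K[0,0]
    d=np.c_[a/r[:,None]*np.sin(th)[:,None],np.cos(th)]
    return -R.T@z["t"],d@R
def wplane(z,px,h):
    c,r=wray(z,px);return c+r*((h-c[2])/r[:,2])[:,None]
def wproj(z,X):
    K=z["K"];C=np.atleast_2d(X)@z["R"].T+z["t"];rho=np.hypot(C[:,0],C[:,1]);th=np.arctan2(rho,C[:,2])
    return np.c_[C[:,0]/rho*th*K[0,0]+K[0,2],C[:,1]/rho*th*K[0,0]+K[1,2]]
def rtri(rays):
    A=0;b=0
    for c,r in rays:
        P=np.eye(3)-np.outer(r,r);A=A+P;b=b+P@c
    return np.linalg.solve(A,b)
def prj(z,X):
    C=np.atleast_2d(X)@z["R"].T+z["t"];K=z["K"];return np.c_[C[:,0]/C[:,2]*K[0,0]+K[0,2],C[:,1]/C[:,2]*K[0,0]+K[1,2]]
E
python3 -c "
from h import *
from cell import manip
print(manip.read_state()['position'])
snap('c')"
```

```text
time_s: 0.98
position: [0.3964, -0.2111, 0.2517]
orientation: [0.502, 0.498, -0.502, 0.498]
contact_force: [1.4, -0.6, -0.2]
grip_width: 0.0911
time_s: 1.32
position: [0.4166, -0.1552, 0.2516]
orientation: [0.501, 0.499, -0.501, 0.498]
contact_force: [-0.4, -0.3, -0.9]
grip_width: 0.0907
[ 0.41658569 -0.15515728  0.2515922 ]
```

View pics/c_wrist.png

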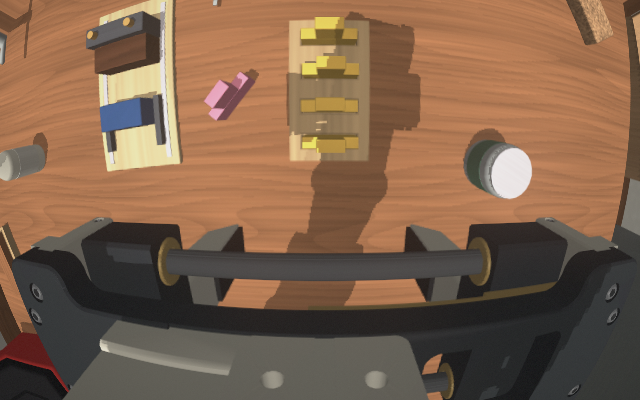

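Wrist view: packer tabs at about (330,25), (330,65), (330,104) and (330,143). The jig is at left, with the pusher at (125,115) and the rail at (125,55). I'll take a second wrist view over the jig.

```bash
python3 -m handwheel '[{"dx":0,"dy":200,"dz":0,"spin":0,"jaw":91},{"dx":0,"dy":270,"dz":0,"spin":0,"jaw":91},{"dx":0,"dy":270,"dz":0,"spin":0,"jaw":91},{"dx":0,"dy":270,"dz":0,"spin":0,"jaw":91},{"dx":0,"dy":270,"dz":0,"spin":0,"jaw":91}]' && python3 -m handwheel '[{"dx":0,"dy":85,"dz":0,"spin":0,"jaw":91},{"dx":0,"dy":85,"dz":0,"spin":0,"jaw":91},{"dx":0,"dy":85,"dz":0,"spin":0,"jaw":91},{"dx":0,"dy":85,"dz":0,"spin":0,"jaw":91}]'
python3 -c "
from h import *
snap('d')
p=cv2.imread('pics/c_wrist.png')[0:180,80:400];q=cv2.imread('pics/d_wrist.png')[0:230,120:560]
cv2.imwrite('pics/c2.png',cv2.resize(p,None,fx=2.5,fy=2.5,interpolation=2));cv2.imwrite('pics/d2.png',cv2.resize(q,(800,418),interpolation=2))"
```

```text
time_s: 1.78
position: [0.416, 0.0522, 0.2516]
orientation: [-0.503, -0.497, 0.503, -0.497]
contact_force: [0.9, 0.3, 0.4]
grip_width: 0.091
time_s: 2.12
position: [0.4161, 0.1381, 0.2515]
orientation: [-0.502, -0.498, 0.502, -0.498]
contact_force: [0.2, -1.6, 0.1]
grip_width: 0.0908
```

View pics/c2.png

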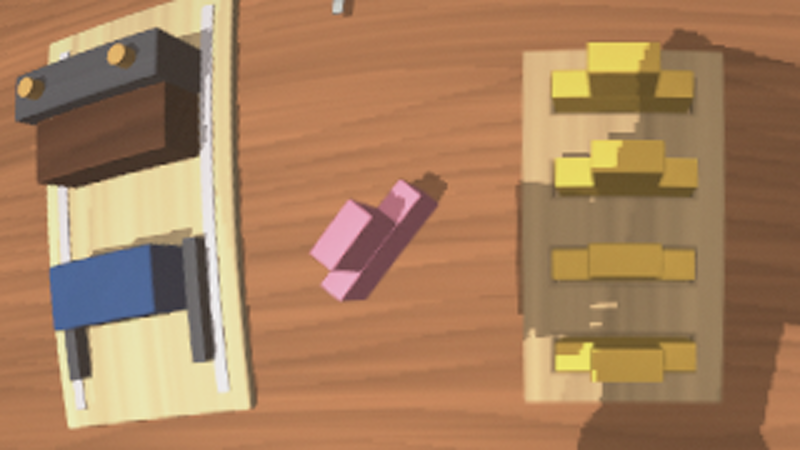

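View pics/d2.png

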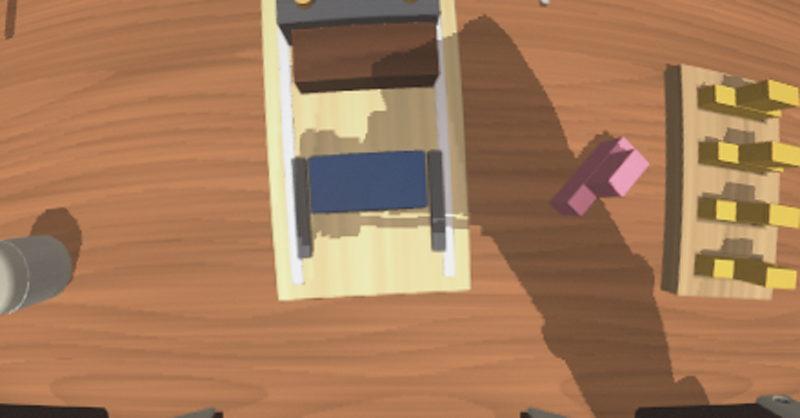

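```bash
cat >> h.py <<'E'
def wcloud(z):
    d=z["d"];v,u=np.indices(d.shape);K=z["K"]
    a=np.stack([u-K[0,2],v-K[1,2]],-1);r=np.linalg.norm(a,axis=-1)+1e-9;th=np.clip(r/K[0,0],0,1.4)
    C=np.concatenate([a/r[...,None]*(np.tan(th)*d)[...,None],d[...,None]],-1)
    return (C-z["t"])@z["R"]
E
python3 - <<'E'
from h import *
c=load("wrist","c");d=load("wrist","d")
pc=lambda u,v:(80+u/2.5,v/2.5); pd=lambda u,v:(120+u*.55,v*.55)
def T(n,a,b):
    ra=wray(c,pc(*a));rb=wray(d,pd(*b));X=rtri([(ra[0],ra[1][0]),(rb[0],rb[1][0])]);print(n,X.round(4))
T("pusher FL",(50,268),(309,158));T("FR",(152,245),(425,151));T("BL",(55,328),(312,213));T("BR",(157,316),(428,206))
T("board BL",(68,427),(280,299));T("board BR",(252,408),(469,289))
for nm,z in(("c",c),("d",d)):
    X=wcloud(z);hsv=cv2.cvtColor(z["p"],cv2.COLOR_RGB2HSV)
    # blue
    m=cv2.inRange(hsv,(105,120,30),(125,255,255))>0;P=X[m];P=P[P[:,2]>.045];print(nm,"blue top",len(P),P.min(0).round(4),P.max(0).round(4),P.mean(0).round(4))
    cnt=cv2.minAreaRect((P[:,:2]*1000).astype(np.float32));print(cnt)
    box=(X[...,0]>.38)&(X[...,0]<.72)&(X[...,1]>.06)&(X[...,1]<.24)
    for lo,hi in((.005,.018),(.018,.03),(.045,.0585),(.060,.07)):
        P=X[box&(X[...,2]>lo)&(X[...,2]<hi)]
        if len(P):print(nm,lo,len(P),cv2.minAreaRect((P[:,:2]*1000).astype(np.float32)),np.median(P[:,2]).round(4))
    m=cv2.inRange(hsv,(18,120,90),(34,255,255))>0
    b2=m&(X[...,1]<-.1)&(X[...,1]>-.22)&(X[...,0]>.4)&(X[...,0]<.66)
    P=X[b2&(X[...,2]>.092)]
    for x0 in(.45,.5,.545,.59):
        Q=P[abs(P[:,0]-x0)<.02]
        if len(Q)>5:print(nm,"tab",x0,len(Q),cv2.minAreaRect((Q[:,:2]*1000).astype(np.float32)),Q.mean(0).round(4))
E
```

```text
pusher FL [0.5217 0.1795 0.05  ]
FR [0.5256 0.1006 0.0487]
BL [0.4843 0.178  0.0499]
BR [0.4862 0.0987 0.0493]
board BL [0.4179 0.2085 0.0105]
board BR [0.4238 0.0618 0.0059]
c blue top 751 [ 0.4847 -0.1552  0.0492] [0.524  0.1791 0.4373] [0.5052 0.1428 0.0526]
((504.3368835449219, 11.95904541015625), (334.385986328125, 39.29535675048828), 89.99234771728516)
c 0.005 7173 ((554.6854858398438, 142.58424377441406), (270.4117431640625, 152.05613708496094), 2.5306382179260254) 0.0097
c 0.018 859 ((549.6905517578125, 142.0238037109375), (193.78512573242188, 111.54708862304688), 2.711632251739502) 0.0233
c 0.045 2808 ((562.9989624023438, 134.27679443359375), (160.7649383544922, 109.9186782836914), 8.452313423156738) 0.0514
c 0.06 993 ((632.8298950195312, 145.79307556152344), (31.391557693481445, 111.1357650756836), 2.578345775604248) 0.0643
c tab 0.45 697 ((449.1904602050781, -154.90859985351562), (97.06027221679688, 23.185089111328125), 89.50884246826172) [ 0.4496 -0.1576  0.2043]
c tab 0.5 428 ((495.20703125, -161.20755004882812), (31.414142608642578, 21.09286880493164), 89.93955993652344) [ 0.498  -0.161   0.1154]
c tab 0.545 411 ((544.2498168945312, -162.44093322753906), (14.49465274810791, 31.396955490112305), 0.22081156075000763) [ 0.5439 -0.1622  0.0994]
c tab 0.59 395 ((590.0653076171875, -160.4795684814453), (14.513952255249023, 31.848634719848633), 0.456191748380661) [ 0.5893 -0.1609  0.099 ]Traceback (most recent call last):
  File "<stdin>", line 11, in <module>
    return umr_minimum(a, axis, None, out, keepdims, initial, where)
ValueError: zero-size array to reduction operation minimum which has no identity
```

Run:
```python
from h import *
c=load("wrist","c");d=load("wrist","d")
yaw=np.radians(2.55);ex=np.array([np.cos(yaw),np.sin(yaw)]);ey=np.array([-ex[1],ex[0]]);o=np.array([.5247,.1413])
for nm,z,X in(("c",c,wcloud(c)),("d",d,wcloud(d)),("top",load("top"),cloud(load("top")))):
    box=(X[...,0]>.38)&(X[...,0]<.72)&(X[...,1]>.06)&(X[...,1]<.24)
    P=X[box];J=np.c_[(P[:,:2]-o)@ex,(P[:,:2]-o)@ey,P[:,2]]
    b=J[(abs(J[:,2]-.0515)<.004)]
    pu=b[(b[:,0]<.015)];ra=b[(b[:,0]>.03)&(b[:,0]<.096)]
    for n,q in(("push",pu),("rail",ra)):
        if len(q)>5: print(nm,n,len(q),"x",np.percentile(q[:,0],[1,3,50,97,99]).round(4),"y",np.percentile(q[:,1],[1,99]).round(4),"z",np.median(q[:,2]).round(4))
    f=J[J[:,2]>.061]; print(nm,"fence x",np.percentile(f[:,0],[1,99]).round(4),"y",np.percentile(f[:,1],[1,99]).round(4))
    b0=J[abs(J[:,2]-.0095)<.004]; print(nm,"board x",np.percentile(b0[:,0],[0,100]).round(4),"y",np.percentile(b0[:,1],[0,100]).round(4))
X=wcloud(c)
b=(X[...,1]<-.08)&(X[...,1]>-.24)&(X[...,0]>.38)&(X[...,0]<.66)
for lo,hi in((.025,.034),(.096,.105)):
    P=X[b&(X[...,2]>lo)&(X[...,2]<hi)]; print(lo,len(P),cv2.minAreaRect((P[:,:2]*1000).astype(np.float32)))
    if lo>.09:
        for x0 in(.452,.498,.544,.590):
            Q=P[abs(P[:,0]-x0)<.02]
            if len(Q)>3: print(cv2.minAreaRect((Q[:,:2]*1000).astype(np.float32)),Q.mean(0).round(4))
```

```text
c push 1142 x [-0.0394 -0.0385 -0.0199 -0.0012 -0.0001] y [-0.0402  0.038 ] z 0.0515
c rail 1461 x [0.0532 0.0538 0.0736 0.0937 0.0942] y [-0.0534  0.0462] z 0.0514
c fence x [0.0934 0.1227] y [-0.0546  0.0533]
c board x [-0.1052  0.1652] y [-0.0761  0.076 ]
d push 2044 x [-0.0392 -0.0384 -0.0196 -0.0009 -0.0001] y [-0.0383  0.0391] z 0.0517
d rail 2509 x [0.0535 0.0541 0.0735 0.0935 0.094 ] y [-0.0517  0.0463] z 0.0517
d fence x [-0.1361  0.0946] y [-0.0744  0.0906]
d board x [-0.1051  0.1367] y [-0.0756  0.0758]
top push 408 x [-0.0382 -0.0378 -0.0187  0.0005  0.0009] y [-0.0396  0.0393] z 0.0518
top rail 497 x [0.0537 0.0548 0.0739 0.0937 0.0949] y [-0.0533  0.0463] z 0.0521
top fence x [0.0944 0.124 ] y [-0.0541  0.0528]
top board x [-0.138   0.1956] y [-0.076   0.0973]
0.025 7263 ((522.6246337890625, -161.33726501464844), (106.18301391601562, 189.72732543945312), 89.68421936035156)
0.096 1565 ((521.2333984375, -161.8087615966797), (152.1993865966797, 33.05585861206055), 0.43546217679977417)
((452.9794616699219, -161.6395721435547), (30.804275512695312, 15.447423934936523), 89.8041763305664) [ 0.4528 -0.1615  0.0995]
((498.5681457519531, -161.21109008789062), (31.414142608642578, 14.370635986328125), 89.93955993652344) [ 0.4987 -0.1613  0.0997]
((544.2498168945312, -162.44093322753906), (14.49465274810791, 31.396955490112305), 0.22081156075000763) [ 0.5444 -0.1621  0.0997]
((590.1463623046875, -160.5727081298828), (31.5670166015625, 14.486906051635742), 89.92263793945312) [ 0.5899 -0.161   0.0995]
```

Measured:
- Jig yaw is about +2.55°, with its origin at about (0.5247, 0.1413).
- The gap is about 53.3 mm, so two packers are needed and travel is about 23 mm against the 30 mm stop.
- Depth, triangulation and the given sizes all agree to 1–2 mm.
- Tabs are at x = 0.453, 0.4985, 0.544 and 0.590, y ≈ -0.1615, tops at 0.0995–0.100.

I'll use the two yellow packers nearest the robot, in the top view at (382,252) and (377,235). The pink part is excluded.

```bash
python3 -m handwheel '[{"dx":37,"dy":-300,"dz":0,"spin":0,"jaw":60},{"dx":37,"dy":-300,"dz":-30,"spin":0,"jaw":60},{"dx":37,"dy":-300,"dz":-50,"spin":0,"jaw":60},{"dx":37,"dy":-300,"dz":-80,"spin":0,"jaw":60},{"dx":37,"dy":-300,"dz":-100,"spin":0,"jaw":60}]' && python3 -m handwheel '[{"dx":0,"dy":-95,"dz":0,"spin":0,"jaw":60},{"dx":0,"dy":-95,"dz":0,"spin":0,"jaw":60},{"dx":0,"dy":-95,"dz":0,"spin":0,"jaw":60},{"dx":0,"dy":-95,"dz":0,"spin":0,"jaw":60}]'
python3 - <<'E'
from cell import manip
from h import *
from scipy.spatial.transform import Rotation as Ro
s=manip.read_state();R=Ro.from_quat(s["orientation"]).as_matrix();print(s["position"],R[:,2].round(4),R[:,0].round(4))
snap("e")
E
```

```text
time_s: 2.58
position: [0.4405, -0.0666, 0.2051]
orientation: [-0.504, -0.495, 0.504, -0.497]
contact_force: [1.7, 0.2, -0.3]
grip_width: 0.0628
time_s: 2.92
position: [0.4383, -0.1697, 0.2047]
orientation: [-0.506, -0.492, 0.508, -0.494]
contact_force: [-0.1, 1.0, 0.5]
grip_width: 0.0603
[ 0.43827447 -0.1696876   0.2047318 ] [-0.0286 -0.9996  0.0043] [-2.0e-04 -4.3e-03 -1.0e+00]
```

View pics/e_wrist.png

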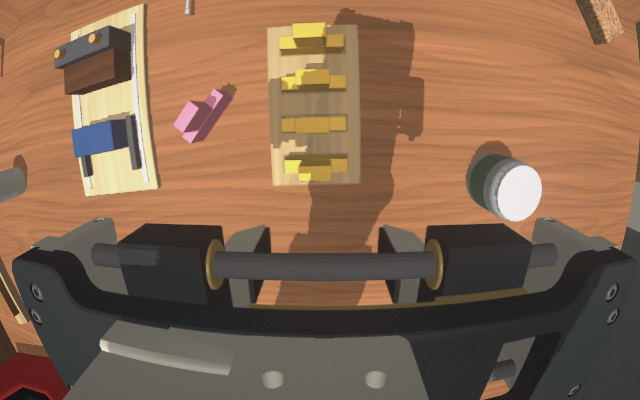

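Rack seen centred at (313,105) with the nearest tab at (315,170), consistent with what I measured. Aligning, then descending.

```bash
python3 -m handwheel '[{"dx":14,"dy":8,"dz":-45,"spin":1.6,"jaw":60},{"dx":14,"dy":8,"dz":-75,"spin":1.6,"jaw":60},{"dx":14,"dy":8,"dz":-75,"spin":1.6,"jaw":60},{"dx":14,"dy":8,"dz":-75,"spin":1.6,"jaw":60}]'
python3 - <<'E'
from cell import manip
from scipy.spatial.transform import Rotation as Ro
s=manip.read_state();R=Ro.from_quat(s["orientation"]).as_matrix();print(s["position"],R[:,2].round(4),R[:,0].round(4))
E
```

```text
time_s: 3.3
position: [0.4508, -0.1582, 0.1291]
orientation: [0.498, 0.501, -0.501, 0.5]
contact_force: [-0.6, 0.3, 0.4]
grip_width: 0.0598
[ 0.45083799 -0.15815378  0.12905802] [ 0.0022 -1.      0.0017] [-0.0042 -0.0017 -1.    ]
```

```bash
python3 -m handwheel '[{"dx":1,"dy":-3,"dz":-15,"spin":0,"jaw":60},{"dx":1,"dy":-3,"dz":-40,"spin":0,"jaw":60},{"dx":1,"dy":-3,"dz":-63,"spin":0,"jaw":60},{"dx":1,"dy":-3,"dz":-63,"spin":0,"jaw":60},{"dx":1,"dy":-3,"dz":-63,"spin":0,"jaw":60}]'
python3 - <<'E'
from cell import manip
from h import *
from scipy.spatial.transform import Rotation as Ro
s=manip.read_state();R=Ro.from_quat(s["orientation"]).as_matrix();print(s["position"],R[:,2].round(4),R[:,0].round(4))
snap("f")
E
```

```text
time_s: 3.72
position: [0.452, -0.1613, 0.0675]
orientation: [0.498, 0.501, -0.501, 0.5]
contact_force: [0.1, -0.1, 0.5]
grip_width: 0.0595
[ 0.45200615 -0.16134892  0.06746956] [ 0.0021 -1.      0.0019] [-0.0043 -0.0019 -1.    ]
```

View pics/f_wrist.png

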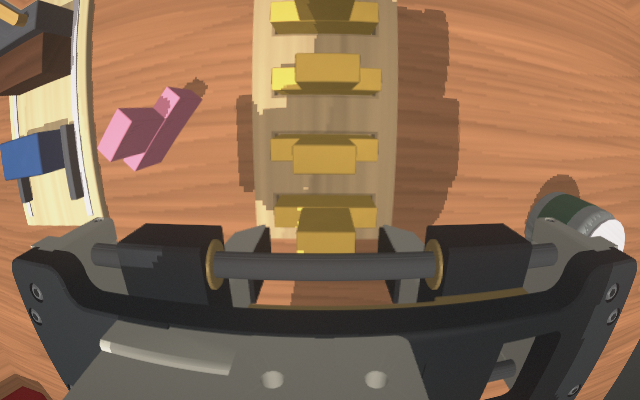

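The nearest tab at (326,232) lies centred between the pads at (255,265) and (400,265). Closing.

```bash
python3 -m handwheel '[{"dx":0,"dy":0,"dz":0,"spin":0,"jaw":25},{"dx":0,"dy":0,"dz":0,"spin":0,"jaw":25},{"dx":0,"dy":0,"dz":0,"spin":0,"jaw":25},{"dx":0,"dy":0,"dz":0,"spin":0,"jaw":25},{"dx":0,"dy":0,"dz":0,"spin":0,"jaw":25}]' 25; python3 -m handwheel '[{"dx":0,"dy":0,"dz":0,"spin":0,"jaw":25},{"dx":0,"dy":0,"dz":0,"spin":0,"jaw":25},{"dx":0,"dy":0,"dz":30,"spin":0,"jaw":25},{"dx":0,"dy":0,"dz":65,"spin":0,"jaw":25},{"dx":0,"dy":0,"dz":105,"spin":0,"jaw":25}]'
```

```text
time_s: 4.18
position: [0.453, -0.1616, 0.0685]
orientation: [0.498, 0.5, -0.501, 0.501]
contact_force: [-0.4, -1.4, 1.7]
grip_width: 0.0314
time_s: 4.6
position: [0.4515, -0.161, 0.1735]
orientation: [0.498, 0.502, -0.501, 0.499]
contact_force: [0.9, -0.2, -1.3]
grip_width: 0.0314
```

```bash
python3 -m handwheel '[{"dx":30,"dy":40,"dz":0,"spin":2.5,"jaw":25},{"dx":60,"dy":80,"dz":0,"spin":2.5,"jaw":25},{"dx":85,"dy":120,"dz":0,"spin":2.5,"jaw":25},{"dx":100,"dy":160,"dz":0,"spin":2.5,"jaw":25},{"dx":110,"dy":200,"dz":0,"spin":2.5,"jaw":25}]' && python3 -m handwheel '[{"dx":6,"dy":40,"dz":0,"spin":0,"jaw":25},{"dx":6,"dy":80,"dz":0,"spin":0,"jaw":25},{"dx":6,"dy":104,"dz":0,"spin":0,"jaw":25},{"dx":6,"dy":104,"dz":0,"spin":0,"jaw":25},{"dx":6,"dy":104,"dz":0,"spin":0,"jaw":25}]'
cat > st.py <<'E'
from cell import manip
import numpy as np
from scipy.spatial.transform import Rotation as Ro
s=manip.read_state();R=Ro.from_quat(s["orientation"]).as_matrix()
yaw=np.radians(2.55);ex=np.array([np.cos(yaw),np.sin(yaw)]);ey=np.array([-ex[1],ex[0]]);o=np.array([.5247,.1413])
p=s["position"];d=p[:2]-o
print("t",round(s["time_s"],2),"pos",p.round(4),"jig",(d@ex).round(4),(d@ey).round(4),"jawyaw",round(90+np.degrees(np.arctan2(R[1,2],R[0,2])),2)if R[1,2]<0 else round(-90+np.degrees(np.arctan2(R[1,2],R[0,2])),2),"ax",R[:,0].round(3),"F",s["contact_force"].round(2),"w",s["grip_width"].round(4))
E
python3 st.py
```

```text
time_s: 5.02
position: [0.5561, 0.0195, 0.1734]
orientation: [0.487, 0.512, -0.49, 0.51]
contact_force: [1.0, -0.8, -0.4]
grip_width: 0.0315
time_s: 5.43
position: [0.5616, 0.1254, 0.173]
orientation: [0.486, 0.513, -0.49, 0.511]
contact_force: [0.6, 0.5, -1.2]
grip_width: 0.0314Traceback (most recent call last):
  File "st.py", line 7, in <module>
    print("t",round(s["time_s"],2),"pos",p.round(4),"jig",(d@ex).round(4),(d@ey).round(4),"jawyaw",round(90+np.degrees(np.arctan2(R[1,2],R[0,2])),2)if R[1,2]<0 else round(-90+np.degrees(np.arctan2(R[1,2],R[0,2])),2),"ax",R[:,0].round(3),"F",s["contact_force"].round(2),"w",s["grip_width"].round(4))
                                                                                                                                                                                                                                                                                 ^^^^^^^^^^^^^^^^^^^^^
AttributeError: 'float' object has no attribute 'round'
```

```bash
sed -i 's/s\["grip_width"\].round(4)/round(s["grip_width"],4)/' st.py; python3 -m handwheel '[{"dx":6,"dy":18,"dz":-20,"spin":0,"jaw":25},{"dx":6,"dy":18,"dz":-40,"spin":0,"jaw":25},{"dx":6,"dy":18,"dz":-40,"spin":0,"jaw":25},{"dx":6,"dy":18,"dz":-40,"spin":0,"jaw":25}]'; python3 st.py; python3 -c "
from h import *
snap('g');snap('g','top')
p=cv2.imread('pics/g_top.png')[155:275,225:405]
cv2.imwrite('pics/g2.png',cv2.resize(p,None,fx=4,fy=4,interpolation=2))"
```

```text
time_s: 5.77
position: [0.5669, 0.1411, 0.1322]
orientation: [0.485, 0.513, -0.491, 0.51]
contact_force: [-0.1, 0.1, 0.9]
grip_width: 0.0314
t 5.77 pos [0.5669 0.1411 0.1322] jig 0.0421 -0.0021 jawyaw 2.66 ax [-0.009 -0.003 -1.   ] F [-0.14  0.15  0.9 ] w 0.0314
```

View pics/g_wrist.png

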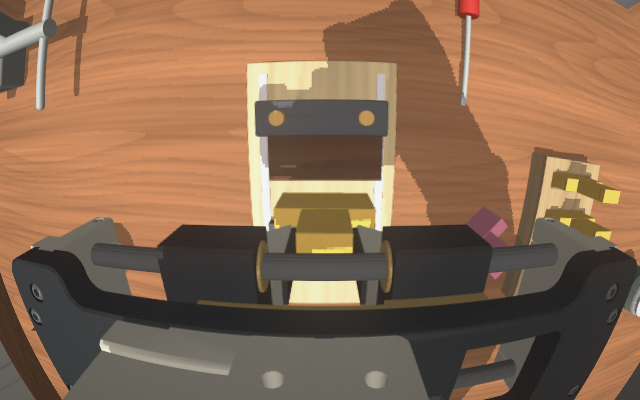

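View pics/g2.png

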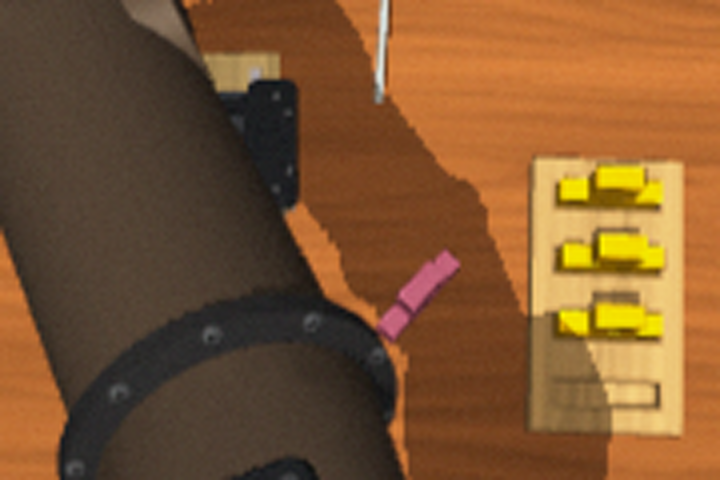

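Top view: nearest slot is empty and three packers remain. The wrist view shows the held packer at (325,230), square to the rail at (325,155). I'll measure the held packer against the rail.

```bash
cat >> h.py <<'E'
def jig(P):
    yaw=np.radians(2.55);ex=np.array([np.cos(yaw),np.sin(yaw)]);ey=np.array([-ex[1],ex[0]]);o=np.array([.5247,.1413])
    return np.c_[(P[:,:2]-o)@ex,(P[:,:2]-o)@ey,P[:,2]]
def heldrep(pre,zs):
    z=load("wrist",pre);X=wcloud(z);hsv=cv2.cvtColor(z["p"],cv2.COLOR_RGB2HSV);m=cv2.inRange(hsv,(15,120,60),(34,255,255))>0
    J=jig(X[m])
    J=J[(J[:,0]>-.02)&(J[:,0]<.08)&(abs(J[:,1])<.06)]
    print("zpct",np.percentile(J[:,2],[1,10,50,90,99]).round(3))
    for zz in zs:
        q=J[abs(J[:,2]-zz)<.005]
        if len(q)>5: print(zz,len(q),"x",np.percentile(q[:,0],[1,50,99]).round(4),"y",np.percentile(q[:,1],[1,99]).round(4),cv2.minAreaRect((q[:,:2]*1000).astype(np.float32)))
    J=jig(X.reshape(-1,3)[np.isfinite(X).all(-1).ravel()]);b=J[(abs(J[:,2]-.0515)<.003)&(abs(J[:,1])<.06)&(J[:,0]>.04)&(J[:,0]<.1)]
    if len(b)>5: print("rail x",np.percentile(b[:,0],[1,50,99]).round(4),"y",np.percentile(b[:,1],[1,99]).round(4))
E
python3 -c "
from h import *
heldrep('g',[.118,.163])"
```

```text
zpct [0.081 0.096 0.13  0.164 0.252]
0.118 1190 x [0.0355 0.0449 0.0495] y [-0.0359  0.0324] ((42.227745056152344, -1.7927322387695312), (15.338618278503418, 69.13565063476562), 0.4609549641609192)
0.163 1359 x [0.0379 0.0448 0.0499] y [-0.0173  0.014 ] ((45.39193344116211, -1.6833038330078125), (15.775423049926758, 48.9371223449707), 0.657270073890686)
rail x [0.054  0.0736 0.0926] y [-0.0515  0.046 ]
```

```bash
python3 -m handwheel '[{"dx":1,"dy":2,"dz":-20,"spin":0,"jaw":25},{"dx":1,"dy":2,"dz":-40,"spin":0,"jaw":25},{"dx":1,"dy":2,"dz":-55,"spin":0,"jaw":25},{"dx":1,"dy":2,"dz":-60,"spin":0,"jaw":25},{"dx":1,"dy":2,"dz":-60,"spin":0,"jaw":25}]'; python3 st.py
```

```text
time_s: 6.28
position: [0.5722, 0.1434, 0.0775]
orientation: [0.489, 0.51, -0.489, 0.511]
contact_force: [-0.9, -1.4, 13.1]
grip_width: 0.032
t 6.28 pos [0.5722 0.1434 0.0775] jig 0.0475 -0.0 jawyaw 2.55 ax [ 0.001 -0.001 -1.   ] F [-0.89 -1.35 13.11] w 0.032
```

```bash
python3 -c "
from h import *
snap('i');snap('i','scene')
p=cv2.imread('pics/i_scene.png')[125:255,305:455]
cv2.imwrite('pics/i2.png',cv2.resize(p,None,fx=4,fy=4,interpolation=2))
heldrep('i',[.055,.064,.1,.109])"
```

```text
zpct [0.053 0.062 0.095 0.14  0.198]
0.055 505 x [0.0533 0.0542 0.0554] y [-0.0331  0.0336] ((54.32469940185547, 0.2542076110839844), (68.52354431152344, 2.169311761856079), 89.50301361083984)
0.064 679 x [0.0518 0.0529 0.0542] y [-0.0334  0.0336] ((52.98701477050781, 0.13010025024414062), (68.36456298828125, 2.570737361907959), 89.78267669677734)
0.1 557 x [0.045  0.0464 0.048 ] y [-0.0159  0.0165] ((47.381126403808594, 0.2767047882080078), (5.669551372528076, 33.821571350097656), 0.7305418848991394)
0.109 480 x [0.044  0.0451 0.0493] y [-0.0156  0.0163] ((48.26323699951172, 5.269205093383789), (42.03850555419922, 12.160659790039062), 79.09672546386719)
rail x [0.0547 0.0737 0.0921] y [-0.0511  0.0461]
```

View pics/i_wrist.png

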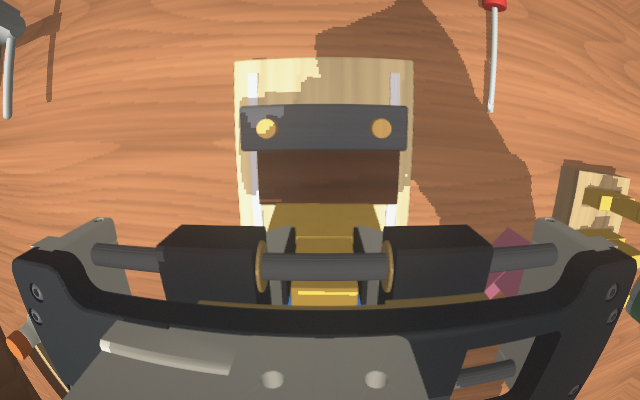

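View pics/i2.png

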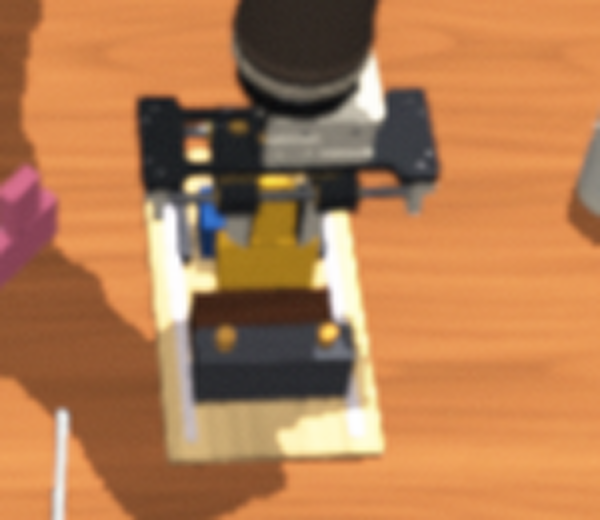

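Run:
```python
from h import *
for pre in "gi":
    z=load("wrist",pre);X=wcloud(z);hsv=cv2.cvtColor(z["p"],cv2.COLOR_RGB2HSV);m=(cv2.inRange(hsv,(15,120,40),(34,255,255))>0)
    for nm,cols in(("tab",[325]),("slab",[285,365])):
        for u in cols:
            print(pre,nm,u)
            for v in range(196,312,5):
                J=jig(X[v,u][None])[0]
                if abs(J[1])<.07 and J[0]<.1: print("  ",v,(J*1000).round(1),z["p"][v,u])
```

```text
g tab 325
   196 [49.1 -2.7 87.1] [124 101  55]
   201 [ 49.   -2.6 100.8] [125 100  54]
   206 [ 48.8  -2.5 112.4] [125 102  56]
   211 [ 49.1  -2.4 124.6] [124 100  55]
   216 [ 49.4  -2.3 135.5] [124 101  55]
   221 [ 49.1  -2.3 143.9] [124 100  54]
   226 [ 49.6  -2.2 153.5] [121  98  54]
   231 [ 49.7  -2.2 161.4] [121  98  53]
   236 [ 48.   -2.2 164.3] [189 151  75]
   241 [ 44.2  -2.2 162.3] [188 150  74]
   246 [ 41.6  -2.2 163.3] [187 149  73]
   251 [ 38.9  -2.2 164. ] [242 228 109]
   256 [ 73.5  -1.6 240.1] [76 71 67]
   261 [ 72.6  -1.6 241.4] [79 74 70]
   266 [ 71.3  -1.6 241.7] [87 84 80]
   271 [ 70.3  -1.6 242.9] [90 87 83]
   276 [ 69.4  -1.6 244. ] [87 83 81]
   281 [-72.9  -3.6   9.6] [236 221 168]
   286 [-79.8  -3.6   9.4] [242 231 181]
   291 [-87.   -3.6   9. ] [242 231 180]
   296 [-92.9  -3.6  10.8] [242 230 180]
   301 [-100.9   -3.7    9.7] [241 230 180]
   306 [ 65.2  -1.5 252.2] [120  94  63]
   311 [ 68.5  -1.5 258.9] [51 46 42]
g slab 285
   196 [48.9 28.4 86.6] [125 102  58]
   201 [ 49.1  26.6 101.2] [126 103  58]
   206 [ 48.6  25.4 112.2] [126 10
[... 3961 characters left out ...]
26 [ 58.2 -21.6 108.7] [131 115  81]
   231 [ 58.2 -20.6 116.1] [121 116 106]
   236 [ 57.7 -19.9 121.7] [120 115 105]
   241 [ 58.  -19.  128.5] [120 116 105]
   246 [ 57.6 -18.4 133.6] [119 115 105]
   251 [ 57.4 -17.8 138.6] [106 102  93]
   256 [ 77.4 -11.  185.1] [73 72 68]
   261 [ 76.9 -10.8 187.1] [78 76 75]
   266 [ 75.4 -10.8 187.3] [87 85 84]
   271 [ 74.3 -10.8 188.1] [88 87 86]
   276 [ 73.1 -10.8 188.9] [87 86 84]
   281 [ 49.7 -16.6 151.9] [57 54 53]
   286 [ 46.9 -16.8 151.3] [57 55 52]
   291 [ 44.1 -17.  151. ] [55 53 51]
   296 [ 41.8 -17.1 151.4] [58 57 54]
   301 [ 39.5 -17.2 151.8] [60 58 55]
   306 [ 68.8 -10.  197.3] [100  85  57]
   311 [ 72.8  -8.9 204.9] [41 38 38]
```

The packer drifted forward about 4.5 mm during descent. Its foot landed on the rail's near edge, at (325,203) in the wrist view, and it slid up about 30 mm and tilted about 0.17 rad in the grip. To mend it: back off, set it down mid-gap, right it, release and regrip.

```bash
python3 -m handwheel '[{"dx":0,"dy":0,"dz":12,"spin":0,"jaw":25},{"dx":-10,"dy":0,"dz":12,"spin":0,"jaw":25},{"dx":-26,"dy":-1,"dz":12,"spin":0,"jaw":25},{"dx":-26,"dy":-1,"dz":12,"spin":0,"jaw":25},{"dx":-26,"dy":-1,"dz":12,"spin":0,"jaw":25}]'; python3 st.py;  python3 - <<'E'
from h import *
snap("j")
z=load("wrist","j");X=wcloud(z)
for u in(325,285):
    for v in range(190,312,5):
        J=jig(X[v,u][None])[0]
        if abs(J[1])<.07 and J[0]<.07: print("  ",u,v,(J*1000).round(1),z["p"][v,u])
E
```

```text
time_s: 6.8
position: [0.5457, 0.1418, 0.0902]
orientation: [0.489, 0.51, -0.489, 0.512]
contact_force: [-0.1, -0.2, -0.5]
grip_width: 0.0321
t 6.8 pos [0.5457 0.1418 0.0902] jig 0.021 -0.0004 jawyaw 2.53 ax [ 0.002 -0.001 -1.   ] F [-0.11 -0.15 -0.49] w 0.0321
   325 190 [24.8 -1.1 10.4] [245 239 195]
   325 195 [20.  -1.2  9.3] [245 238 193]
   325 200 [15.6 -1.2 10.4] [245 239 195]
   325 205 [27.8 -0.8 67.8] [145 117  61]
   325 210 [26.4 -0.8 75.1] [143 116  61]
   325 215 [25.3 -0.8 82.8] [142 115  60]
   325 220 [24.4 -0.7 90.2] [143 116  60]
   325 225 [22.8 -0.7 95.1] [144 116  62]
   325 230 [ 21.8  -0.7 101.2] [143 116  60]
   325 235 [ 21.3  -0.6 108. ] [143 117  61]
   325 240 [ 20.2  -0.6 112.9] [138 112  57]
   325 245 [ 19.   -0.6 117.3] [140 112  57]
   325 250 [ 17.9  -0.6 121.5] [141 114  59]
   325 255 [ 51.8  -0.2 198.9] [72 68 64]
   325 260 [ 50.5  -0.2 199.4] [80 76 73]
   325 265 [ 4.940e+01 -1.000e-01  2.002e+02] [87 84 81]
   325 270 [ 4.870e+01 -1.000e-01  2.019e+02] [88 87 84]
   325 275 [ 4.690e+01 -1.000e-01  2.014e+02] [87 86 84]
   325 280 [ 4.450e+01
[... 684 characters left out ...]
5] [123 118 106]
   285 235 [ 31.7  19.3 134.1] [123 119 106]
   285 240 [ 31.   18.8 138.8] [121 117 105]
   285 245 [ 31.2  18.  145.3] [101  96  86]
   285 250 [ 30.2  17.7 148.6] [57 51 44]
   285 255 [ 51.3  11.  198. ] [76 73 69]
   285 260 [ 50.7  10.8 200. ] [77 74 70]
   285 265 [ 49.6  10.8 200.8] [87 85 83]
   285 270 [ 48.5  10.7 201.6] [88 87 85]
   285 275 [ 46.8  10.8 201.5] [87 86 84]
   285 280 [ 44.1  11.2 199.6] [71 70 67]
   285 285 [ 21.1  16.4 164.3] [58 55 52]
   285 290 [ 18.1  16.6 163.6] [57 55 52]
   285 295 [ 15.3  16.8 163.1] [55 52 51]
   285 300 [ 13.1  16.9 163.8] [56 53 52]
   285 305 [ 42.3  10.2 209.6] [141 121  85]
   285 310 [ 46.1   9.2 217. ] [51 47 42]
```

View pics/j_wrist.png

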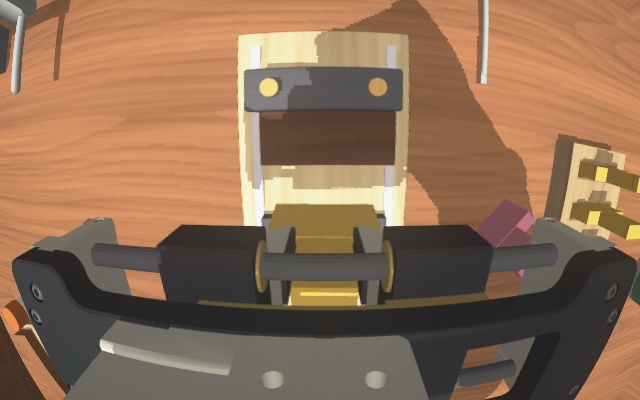

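```bash
python3 - <<'E'
from h import *
for pre,tz in(("c",.2516),("d",.2515),("e",.2047),("f",.0675)):
    z=load("wrist",pre);X=wcloud(z);c=-z["R"].T@z["t"]
    print(pre,"cam",c.round(3))
    R=X[215:320,180:470]
    # finger points: rel to TCP
    for u in (240,250,262,385,400,415):
        col=X[218:305,u];s=[(218+k,*( (col[k]-[0,0,tz])*1000).round(0)) for k in range(0,87,8)]
        print(u,[(a[0],a[1],a[2],a[3]) for a in s if a[3]>-20 and a[3]<90])
E
python3 -c "
import cv2
p=cv2.imread('pics/f_wrist.png')[190:320,180:460];cv2.imwrite('pics/f3.png',cv2.resize(p,None,fx=2.8,fy=2.8,interpolation=2))"
```

```text
c cam [ 0.485 -0.155  0.437]
240 [(234, np.float64(424.0), np.float64(-110.0), np.float64(35.0)), (242, np.float64(420.0), np.float64(-110.0), np.float64(35.0)), (250, np.float64(416.0), np.float64(-110.0), np.float64(37.0))]
250 []
262 []
385 []
400 []
415 [(226, np.float64(427.0), np.float64(-205.0), np.float64(31.0)), (234, np.float64(426.0), np.float64(-202.0), np.float64(40.0)), (242, np.float64(424.0), np.float64(-201.0), np.float64(47.0)), (250, np.float64(420.0), np.float64(-201.0), np.float64(48.0))]
d cam [0.484 0.138 0.437]
240 [(234, np.float64(424.0), np.float64(184.0), np.float64(34.0)), (242, np.float64(419.0), np.float64(184.0), np.float64(35.0)), (250, np.float64(415.0), np.float64(184.0), np.float64(37.0))]
250 []
262 []
385 []
400 []
415 [(226, np.float64(426.0), np.float64(89.0), np.float64(31.0)), (234, np.float64(424.0), np.float64(90.0), np.float64(38.0)), (242, np.float64(423.0), np.float64(93.0), np.float64(46.0)), (250, np.float64(419.0), np.float64(92.0), np.float64(48.0))]
e cam [ 0.506 -0.17   0.39 ]
240 [(234, np.float64(450.0), np.float64(-127.0), np.fl
[... 3045 characters left out ...]
t64(462.0), np.float64(-192.0), np.float64(40.0)), (242, np.float64(460.0), np.float64(-191.0), np.float64(47.0)), (250, np.float64(457.0), np.float64(-191.0), np.float64(49.0))]
400 [(234, np.float64(463.0), np.float64(-199.0), np.float64(43.0)), (242, np.float64(462.0), np.float64(-197.0), np.float64(52.0)), (250, np.float64(463.0), np.float64(-195.0), np.float64(62.0)), (282, np.float64(453.0), np.float64(-193.0), np.float64(74.0)), (290, np.float64(450.0), np.float64(-193.0), np.float64(76.0)), (298, np.float64(448.0), np.float64(-193.0), np.float64(78.0))]
415 [(242, np.float64(464.0), np.float64(-204.0), np.float64(55.0)), (250, np.float64(463.0), np.float64(-202.0), np.float64(63.0))]
```

View pics/f3.png

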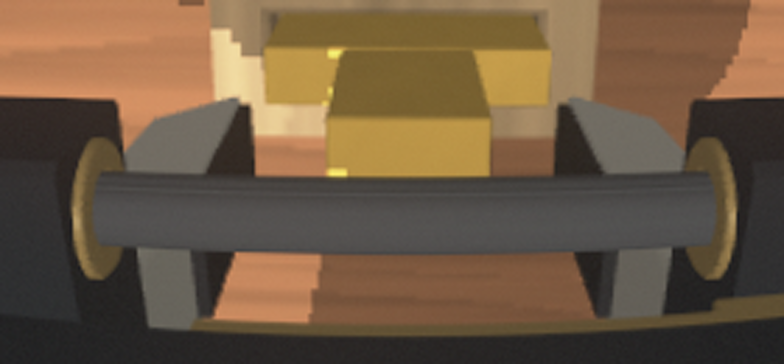

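Finding: the real fingertips sit about 20–28 mm behind the TCP, so I had gripped only the top 7 mm of the tab. That explains the slip. Now I'll lower it to the board in mid-gap, with its foot at jig x 14–29.

```bash
python3 -m handwheel '[{"dx":0,"dy":0,"dz":-15,"spin":0,"jaw":25},{"dx":0,"dy":0,"dz":-30,"spin":0,"jaw":25},{"dx":0,"dy":0,"dz":-43,"spin":0,"jaw":25},{"dx":0,"dy":0,"dz":-47,"spin":0,"jaw":25},{"dx":0,"dy":0,"dz":-47,"spin":0,"jaw":25}]'; python3 st.py
```

```text
time_s: 7.27
position: [0.5461, 0.1415, 0.0421]
orientation: [0.489, 0.51, -0.489, 0.511]
contact_force: [-0.4, 0.7, -1.4]
grip_width: 0.0315
t 7.27 pos [0.5461 0.1415 0.0421] jig 0.0214 -0.0008 jawyaw 2.5 ax [ 0.    -0.002 -1.   ] F [-0.35  0.65 -1.38] w 0.0315
```

```bash
python3 -m handwheel '[{"dx":0,"dy":0,"dz":-3,"spin":0,"jaw":25},{"dx":2,"dy":0,"dz":-4,"spin":0,"jaw":25},{"dx":5,"dy":0,"dz":-5,"spin":0,"jaw":25},{"dx":8,"dy":0,"dz":-5,"spin":0,"jaw":25},{"dx":8,"dy":0,"dz":-5,"spin":0,"jaw":25}]' 10; python3 st.py;  cat > prof.py <<'E'
import sys
from h import *
pre=sys.argv[1];snap(pre)
z=load("wrist",pre);X=wcloud(z)
for u in(325,285):
    for v in range(190,312,6):
        J=jig(X[v,u][None])[0]
        if abs(J[1])<.07 and J[0]<.07 and J[2]<.175: print("  ",u,v,(J*1000).round(1),z["p"][v,u])
E
python3 prof.py k
```

```text
time_s: 7.68
position: [0.5551, 0.1417, 0.0377]
orientation: [0.489, 0.51, -0.489, 0.511]
contact_force: [-1.4, -0.1, 4.4]
grip_width: 0.0319
t 7.68 pos [0.5551 0.1417 0.0377] jig 0.0303 -0.001 jawyaw 2.48 ax [ 0.001 -0.001 -1.   ] F [-1.4  -0.08  4.36] w 0.0319
   325 190 [56.8 -1.3 52. ] [94 68 50]
   325 196 [41.8 -1.5  8.3] [207 180 135]
   325 202 [37.7 -1.5  9.6] [209 182 137]
   325 208 [34.1 -1.5 12.6] [167 140  85]
   325 214 [33.1 -1.4 23.2] [146 118  59]
   325 220 [32.1 -1.4 33. ] [148 118  60]
   325 226 [31.2 -1.3 41.7] [148 120  60]
   325 232 [29.4 -1.3 47.3] [148 119  60]
   325 238 [28.3 -1.3 54.5] [167 133  65]
   325 244 [27.9 -1.2 62.3] [144 116  58]
   325 250 [27.  -1.2 68.7] [145 117  58]
   325 256 [ 60.4  -0.8 145.3] [82 79 76]
   325 262 [ 58.9  -0.8 146.2] [88 85 83]
   325 268 [ 58.2  -0.8 148.4] [95 93 90]
   325 274 [ 55.9  -0.8 147.7] [96 93 91]
   325 280 [ 54.1  -0.8 147.9] [86 83 80]
   325 286 [22.7 -1.  99.5] [153 123  60]
   325 292 [ 19.6  -1.  100. ] [205 163  78]
   325 298 [16.2 -1.  99.9] [205 163  78]
   325 304 [ 12.9  -1.  100.2] [205 162
[... 223 characters left out ...]
 [33.4 25.7 24.4] [148 120  62]
   285 220 [32.3 24.7 33.7] [148 120  62]
   285 226 [41.  20.2 68.6] [134 125 105]
   285 232 [40.8 19.2 77. ] [129 125 113]
   285 238 [40.7 18.3 84.7] [130 126 114]
   285 244 [39.5 17.9 89.2] [109 105  95]
   285 250 [39.5 17.1 96. ] [58 53 47]
   285 256 [ 60.5  10.3 145.8] [82 80 76]
   285 262 [ 59.4  10.2 147.2] [90 87 85]
   285 268 [ 58.2  10.1 148.6] [95 93 91]
   285 274 [ 56.5  10.2 149. ] [95 93 92]
   285 280 [ 53.9  10.5 147.8] [79 77 75]
   285 286 [ 29.9  15.8 111.6] [64 60 57]
   285 292 [ 26.3  16.1 110.8] [63 59 57]
   285 298 [ 23.6  16.2 111.4] [61 57 56]
   285 304 [ 20.8  16.3 112. ] [65 73 87]
   285 310 [ 55.3   8.6 164.3] [55 51 44]
```

View pics/k_wrist.png

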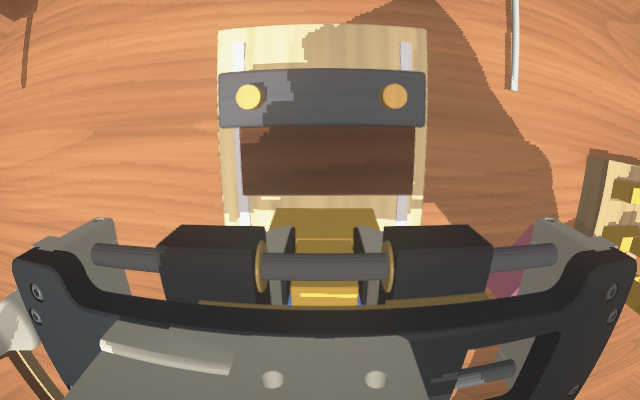

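Tilt is now about 0.13 rad with the foot on the board. Next I'll slide it forward until its foot meets the rail and stands up flush.

```bash
python3 -m handwheel '[{"dx":6,"dy":0,"dz":1,"spin":0,"jaw":25},{"dx":12,"dy":1,"dz":1,"spin":0,"jaw":25},{"dx":18,"dy":1,"dz":1,"spin":0,"jaw":25},{"dx":22,"dy":1,"dz":1,"spin":0,"jaw":25},{"dx":22,"dy":1,"dz":1,"spin":0,"jaw":25}]'; python3 st.py; python3 prof.py l | head -40
```

```text
time_s: 8.15
position: [0.5777, 0.1426, 0.0385]
orientation: [0.489, 0.51, -0.489, 0.511]
contact_force: [0.3, 0.4, -0.4]
grip_width: 0.0318
t 8.15 pos [0.5777 0.1426 0.0385] jig 0.053 -0.001 jawyaw 2.46 ax [ 0.002 -0.001 -1.   ] F [ 0.32  0.39 -0.42] w 0.0318
   325 208 [68.5 -1.3 52.1] [81 57 43]
   325 214 [64.9 -1.3 52.2] [83 59 46]
   325 220 [60.7 -1.3 50.7] [85 60 44]
   325 226 [57.1 -1.3 51.4] [87 62 46]
   325 232 [51.1 -1.3 45.6] [135 109  55]
   325 238 [50.1 -1.3 53. ] [136 109  54]
   325 244 [49.5 -1.2 60.7] [134 107  52]
   325 250 [49.3 -1.2 68.6] [136 109  54]
   325 286 [ 45.8  -1.  101.1] [183 146  71]
   325 292 [41.6 -1.1 99.6] [238 215 100]
   325 298 [ 39.7  -1.  101.9] [199 158  76]
   325 304 [ 35.5  -1.  100.9] [200 159  77]
   285 208 [68.6 22.  52.4] [89 62 49]
   285 214 [64.6 22.3 51.2] [87 62 49]
   285 220 [61.1 22.3 52. ] [87 62 49]
   285 226 [63.5 20.2 68.9] [118 110 100]
   285 232 [63.6 19.2 78. ] [123 120 109]
   285 238 [63.8 18.2 86.5] [123 120 108]
   285 244 [62.3 17.8 90.2] [101  99  90]
   285 250 [62.3 17.  97.1] [48 45 42]
   285 286 [ 52.2  15.9 111.9] [57 56 53]
   285 292 [ 49.4  16.  112.3] [58 56 55]
   285 298 [ 45.7  16.3 111.3] [56 53 52]
   285 304 [ 43.2  16.3 112.4] [55 59 65]
```

```bash
python3 -m handwheel '[{"dx":3,"dy":0,"dz":1,"spin":0,"jaw":25},{"dx":6,"dy":0,"dz":1,"spin":0,"jaw":25},{"dx":8,"dy":0,"dz":1,"spin":0,"jaw":25},{"dx":8,"dy":0,"dz":1,"spin":0,"jaw":25}]'; python3 st.py; python3 prof.py m | head -40
```

```text
time_s: 8.53
position: [0.5852, 0.1427, 0.0393]
orientation: [0.489, 0.51, -0.489, 0.511]
contact_force: [-2.8, 0.7, 0.2]
grip_width: 0.0314
t 8.53 pos [0.5852 0.1427 0.0393] jig 0.0605 -0.0013 jawyaw 2.47 ax [ 0.001 -0.001 -1.   ] F [-2.75  0.66  0.23] w 0.0314
   325 220 [68.6 -1.5 52.9] [81 56 43]
   325 226 [64.4 -1.5 51.7] [83 58 46]
   325 232 [60.6 -1.5 52. ] [84 59 44]
   325 238 [57.1 -1.5 52.8] [86 61 46]
   325 244 [53.9 -1.5 54.6] [122 100  49]
   325 250 [54.2 -1.5 63.8] [126 101  50]
   325 286 [ 53.3  -1.3 101.9] [198 158  75]
   325 292 [ 50.1  -1.3 102. ] [245 236 117]
   325 298 [ 46.6  -1.3 101.9] [198 156  75]
   325 304 [ 43.7  -1.3 102.7] [198 157  75]
   285 220 [68.1 22.3 51.5] [86 62 49]
   285 244 [69.7 17.6 91. ] [101  97  90]
   285 250 [69.7 16.8 97.7] [48 44 42]
   285 286 [ 59.8  15.6 112.9] [56 55 52]
   285 292 [ 56.9  15.7 113.1] [58 56 54]
   285 298 [ 53.1  16.1 112.1] [57 55 53]
   285 304 [ 50.5  16.1 112.9] [54 54 59]
```

Face is now vertical (x≈54 at z 55 to 102) and flush with the rail. I'll lower a touch, release and lift.

```bash
python3 -m handwheel '[{"dx":0,"dy":0,"dz":-2,"spin":0,"jaw":25},{"dx":-1,"dy":0,"dz":-2,"spin":0,"jaw":30},{"dx":-1,"dy":0,"dz":-1,"spin":0,"jaw":50},{"dx":-1,"dy":0,"dz":-1,"spin":0,"jaw":60},{"dx":-1,"dy":0,"dz":0,"spin":0,"jaw":60}]' && python3 -m handwheel '[{"dx":0,"dy":0,"dz":30,"spin":0,"jaw":60},{"dx":0,"dy":0,"dz":70,"spin":0,"jaw":60},{"dx":0,"dy":0,"dz":100,"spin":0,"jaw":60},{"dx":-20,"dy":0,"dz":130,"spin":0,"jaw":60},{"dx":-40,"dy":0,"dz":130,"spin":0,"jaw":60}]'; python3 st.py; python3 prof.py n>/dev/null
```

```text
time_s: 9.0
position: [0.5846, 0.1427, 0.0394]
orientation: [0.489, 0.51, -0.489, 0.511]
contact_force: [-0.2, 0.2, -0.2]
grip_width: 0.0475
time_s: 9.42
position: [0.5482, 0.1441, 0.1756]
orientation: [0.493, 0.508, -0.486, 0.513]
contact_force: [-0.1, 0.4, 0.7]
grip_width: 0.06
t 9.42 pos [0.5482 0.1441 0.1756] jig 0.0236 0.0017 jawyaw 2.41 ax [ 0.012  0.002 -1.   ] F [-0.07  0.45  0.72] w 0.06
```

View pics/n_wrist.png

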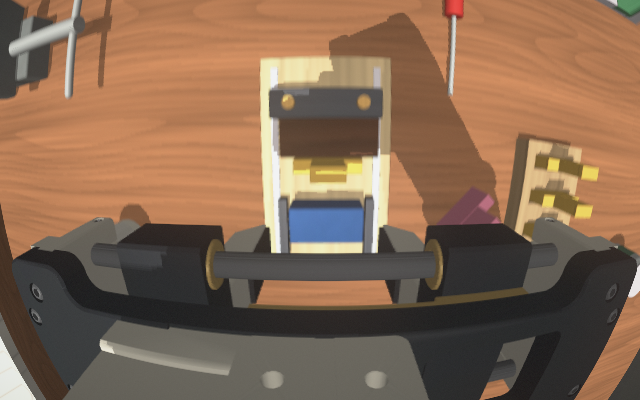

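The packer stands upright against the rail at (327,165). Measuring it.

```bash
cat > meas.py <<'E'
import sys
from h import *
z=load("wrist",sys.argv[1]);X=wcloud(z);hsv=cv2.cvtColor(z["p"],cv2.COLOR_RGB2HSV);m=cv2.inRange(hsv,(15,120,60),(34,255,255))>0
J=jig(X[m]);J=J[(J[:,0]>-.01)&(J[:,0]<.06)&(abs(J[:,1])<.05)]
for a,b in((.05,.06),(.095,.106)):
    q=J[(J[:,2]>a)&(J[:,2]<b)]
    if len(q)>5: print(a,len(q),"x",np.percentile(q[:,0],[1,99]).round(4),"y",np.percentile(q[:,1],[1,99]).round(4),"z",np.median(q[:,2]).round(4),cv2.minAreaRect((q[:,:2]*1000).astype(np.float32)))
E
python3 meas.py n
```

```text
0.05 495 x [0.0384 0.0519] y [-0.0352  0.0331] z 0.0549 ((45.620018005371094, -0.971527099609375), (68.70114135742188, 14.775264739990234), 89.74671173095703)
0.095 652 x [0.0369 0.0516] y [-0.0168  0.0141] z 0.0998 ((44.18087387084961, -1.3804492950439453), (15.060137748718262, 31.257122039794922), 0.12158440798521042)
```

```bash
python3 -m handwheel '[{"dx":-10,"dy":-40,"dz":0,"spin":-2.4,"jaw":60},{"dx":-20,"dy":-80,"dz":0,"spin":-2.4,"jaw":60},{"dx":-30,"dy":-120,"dz":0,"spin":-2.4,"jaw":60},{"dx":-40,"dy":-160,"dz":0,"spin":-2.4,"jaw":60},{"dx":-50,"dy":-200,"dz":0,"spin":-2.4,"jaw":60}]' && python3 -m handwheel '[{"dx":0,"dy":-40,"dz":0,"spin":0,"jaw":60},{"dx":0,"dy":-80,"dz":0,"spin":0,"jaw":60},{"dx":0,"dy":-104,"dz":-10,"spin":0,"jaw":60},{"dx":0,"dy":-104,"dz":-20,"spin":0,"jaw":60},{"dx":0,"dy":-104,"dz":-20,"spin":0,"jaw":60}]'; python3 st.py
```

```text
time_s: 9.88
position: [0.4919, -0.0578, 0.1731]
orientation: [0.501, 0.499, -0.498, 0.502]
contact_force: [0.6, -0.8, -0.5]
grip_width: 0.0596
time_s: 10.3
position: [0.4905, -0.1633, 0.1513]
orientation: [0.501, 0.499, -0.499, 0.501]
contact_force: [-1.1, 0.8, -0.2]
grip_width: 0.06
t 10.3 pos [ 0.4905 -0.1633  0.1513] jig -0.0477 -0.3027 jawyaw -0.05 ax [ 0.004  0.    -1.   ] F [-1.09  0.77 -0.24] w 0.06
```

```bash
python3 -m handwheel '[{"dx":7,"dy":2,"dz":0,"spin":0,"jaw":60},{"dx":7,"dy":2,"dz":-15,"spin":0,"jaw":60},{"dx":7,"dy":2,"dz":-30,"spin":0,"jaw":60},{"dx":7,"dy":2,"dz":-45,"spin":0,"jaw":60},{"dx":7,"dy":2,"dz":-45,"spin":0,"jaw":60}]'; python3 st.py
```

```text
time_s: 10.72
position: [0.4968, -0.1589, 0.1044]
orientation: [0.5, 0.501, -0.499, 0.5]
contact_force: [-0.7, -0.1, 0.3]
grip_width: 0.0601
t 10.72 pos [ 0.4968 -0.1589  0.1044] jig -0.0412 -0.2986 jawyaw 0.12 ax [ 0.001  0.002 -1.   ] F [-0.68 -0.1   0.31] w 0.0601
```

```bash
python3 -m handwheel '[{"dx":0,"dy":-2,"dz":-15,"spin":0,"jaw":60},{"dx":0,"dy":-2,"dz":-30,"spin":0,"jaw":60},{"dx":0,"dy":-2,"dz":-45,"spin":0,"jaw":60},{"dx":0,"dy":-2,"dz":-60,"spin":0,"jaw":60},{"dx":0,"dy":-2,"dz":-60,"spin":0,"jaw":60}]'; python3 st.py; python3 prof.py o >/dev/null
```

```text
time_s: 11.13
position: [0.4963, -0.1592, 0.0431]
orientation: [0.499, 0.502, -0.499, 0.5]
contact_force: [-0.5, 0.2, 0.3]
grip_width: 0.0599
t 11.13 pos [ 0.4963 -0.1592  0.0431] jig -0.0418 -0.299 jawyaw 0.23 ax [-0.002  0.003 -1.   ] F [-0.46  0.24  0.35] w 0.0599
```

View pics/o_wrist.png

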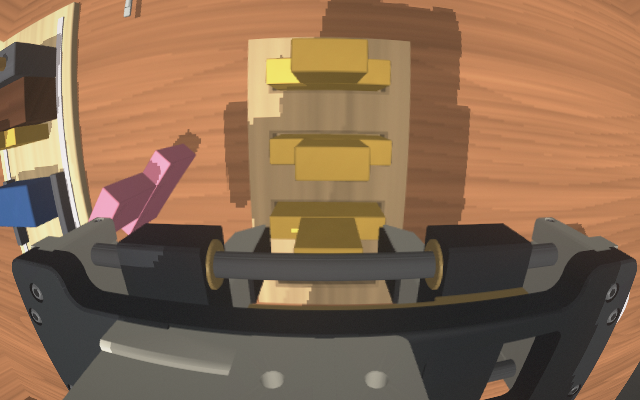

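The second tab at (330,235) is between the pads and now deep. Shift 2 mm, close and lift.

```bash
python3 -m handwheel '[{"dx":0,"dy":-2,"dz":0,"spin":0,"jaw":45},{"dx":0,"dy":-2,"dz":0,"spin":0,"jaw":35},{"dx":0,"dy":-2,"dz":0,"spin":0,"jaw":25},{"dx":0,"dy":-2,"dz":0,"spin":0,"jaw":25},{"dx":0,"dy":-2,"dz":0,"spin":0,"jaw":25}]' 30; python3 -m handwheel '[{"dx":0,"dy":0,"dz":0,"spin":0,"jaw":25},{"dx":0,"dy":0,"dz":0,"spin":0,"jaw":25},{"dx":0,"dy":0,"dz":35,"spin":0,"jaw":25},{"dx":0,"dy":0,"dz":70,"spin":0,"jaw":25},{"dx":0,"dy":0,"dz":105,"spin":0,"jaw":25}]'; python3 st.py
```

```text
time_s: 11.6
position: [0.4972, -0.1616, 0.0449]
orientation: [0.5, 0.502, -0.498, 0.5]
contact_force: [0.2, -0.4, -0.2]
grip_width: 0.0322
time_s: 12.02
position: [0.4965, -0.1613, 0.1508]
orientation: [0.499, 0.502, -0.499, 0.5]
contact_force: [1.0, -0.4, -0.8]
grip_width: 0.0316
t 12.02 pos [ 0.4965 -0.1613  0.1508] jig -0.0416 -0.3011 jawyaw 0.23 ax [-0.002  0.003 -1.   ] F [ 0.97 -0.38 -0.8 ] w 0.0316
```

```bash
python3 -m handwheel '[{"dx":9,"dy":40,"dz":0,"spin":2.3,"jaw":25},{"dx":18,"dy":80,"dz":0,"spin":2.3,"jaw":25},{"dx":27,"dy":120,"dz":0,"spin":2.3,"jaw":25},{"dx":36,"dy":160,"dz":0,"spin":2.3,"jaw":25},{"dx":43,"dy":200,"dz":0,"spin":2.3,"jaw":25}]' && python3 -m handwheel '[{"dx":2,"dy":40,"dz":0,"spin":0,"jaw":25},{"dx":2,"dy":80,"dz":0,"spin":0,"jaw":25},{"dx":2,"dy":102,"dz":0,"spin":0,"jaw":25},{"dx":2,"dy":102,"dz":0,"spin":0,"jaw":25},{"dx":2,"dy":102,"dz":0,"spin":0,"jaw":25}]'; python3 st.py
```

```text
time_s: 12.43
position: [0.5398, 0.0404, 0.151]
orientation: [0.49, 0.512, -0.488, 0.51]
contact_force: [1.5, -0.1, 0.2]
grip_width: 0.0317
time_s: 12.85
position: [0.5413, 0.1441, 0.1508]
orientation: [0.489, 0.513, -0.488, 0.51]
contact_force: [0.1, -0.9, -1.0]
grip_width: 0.0319
t 12.85 pos [0.5413 0.1441 0.1508] jig 0.0167 0.002 jawyaw 2.68 ax [-0.002  0.003 -1.   ] F [ 0.1  -0.86 -0.96] w 0.0319
```

```bash
python3 -m handwheel '[{"dx":0,"dy":-3,"dz":-15,"spin":0,"jaw":25},{"dx":0,"dy":-3,"dz":-30,"spin":0,"jaw":25},{"dx":0,"dy":-3,"dz":-40,"spin":0,"jaw":25},{"dx":0,"dy":-3,"dz":-40,"spin":0,"jaw":25}]'; python3 st.py;python3 prof.py p
```

```text
time_s: 13.18
position: [0.54, 0.1388, 0.1087]
orientation: [0.488, 0.513, -0.49, 0.509]
contact_force: [0.2, -0.9, 0.9]
grip_width: 0.0319
t 13.18 pos [0.54   0.1388 0.1087] jig 0.0152 -0.0032 jawyaw 2.56 ax [-0.005  0.002 -1.   ] F [ 0.23 -0.88  0.86] w 0.0319
   325 190 [13.9 -3.7 10.6] [244 235 187]
   325 196 [ 8.  -3.7 10.3] [169 145 100]
   325 202 [24.9 -3.5 89.4] [128 103  54]
   325 208 [ 25.1  -3.5 104. ] [131 107  58]
   325 214 [ 25.2  -3.5 116.4] [129 105  55]
   325 220 [ 24.5  -3.5 125.4] [127 103  55]
   325 226 [ 24.6  -3.4 135.4] [129 104  55]
   325 232 [ 24.3  -3.4 143.7] [128 104  54]
   325 238 [ 23.9  -3.4 150.9] [124 101  53]
   325 244 [ 23.6  -3.4 157.5] [124 101  52]
   325 250 [ 23.2  -3.4 163.6] [188 150  72]
   325 286 [-91.5  -3.9   9.5] [244 234 186]
   325 292 [-99.4  -3.9   9.2] [243 233 184]
   325 298 [-113.8   -4.    -0.5] [198 136  95]
   325 304 [-122.    -4.    -0.2] [203 139  97]
   285 190 [13.6 34.4  9.3] [243 230 179]
   285 196 [ 7.7 34.6  9.3] [164 140  90]
   285 202 [25.2 24.  90.5] [132 108  59]
   285 208 [ 24.9  22.4 103.6] [129 105  56]
   285 214 [ 25.3  20.7 117.1] [131 106  57]
   285 220 [ 21.6  20.8 117.4] [198 158  78]
   285 226 [ 25.7  18.1 138.9] [137 124  97]
   285 232 [ 26.   16.9 148.1] [119 114 103]
   285 238 [ 26.2  15.9 156.5] [121 116 104]
   285 244 [ 24.7  15.5 160.4] [100  96  86]
   285 250 [ 25.2  14.6 168.1] [58 53 46]
```

View pics/p_wrist.png

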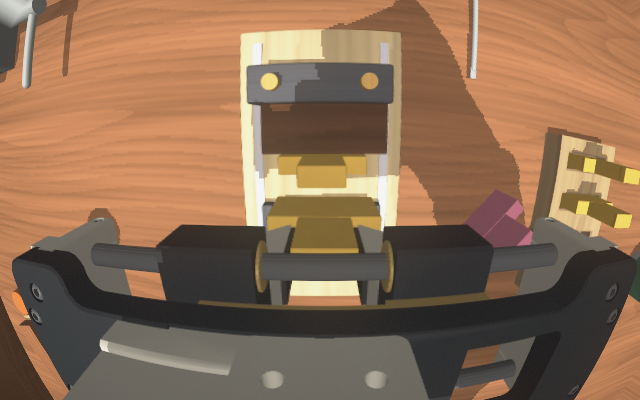

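The held packer is upright, front face at jig x 25, standing clear between the first packer at (322,172) and the pusher. Lowering in two steps.

```bash
python3 -m handwheel '[{"dx":1,"dy":2,"dz":-12,"spin":0,"jaw":25},{"dx":1,"dy":2,"dz":-24,"spin":0,"jaw":25},{"dx":1,"dy":2,"dz":-36,"spin":0,"jaw":25},{"dx":1,"dy":2,"dz":-45,"spin":0,"jaw":25},{"dx":1,"dy":2,"dz":-45,"spin":0,"jaw":25}]'; python3 st.py
```

```text
time_s: 13.65
position: [0.5407, 0.1408, 0.0632]
orientation: [0.487, 0.513, -0.49, 0.509]
contact_force: [0.1, -0.5, -0.7]
grip_width: 0.0321
t 13.65 pos [0.5407 0.1408 0.0632] jig 0.016 -0.0012 jawyaw 2.57 ax [-0.006  0.001 -1.   ] F [ 0.08 -0.52 -0.73] w 0.0321
```

Bottom is at about 28 mm, with 18 mm to go.

```bash
python3 -m handwheel '[{"dx":0,"dy":0,"dz":-6,"spin":0,"jaw":25},{"dx":0,"dy":0,"dz":-12,"spin":0,"jaw":25},{"dx":0,"dy":0,"dz":-16,"spin":0,"jaw":25},{"dx":0,"dy":0,"dz":-18,"spin":0,"jaw":25},{"dx":0,"dy":0,"dz":-18,"spin":0,"jaw":25}]'; python3 st.py; python3 prof.py q
```

```text
time_s: 14.07
position: [0.5408, 0.141, 0.0451]
orientation: [0.488, 0.513, -0.49, 0.509]
contact_force: [0.1, 0.3, 0.3]
grip_width: 0.0319
t 14.07 pos [0.5408 0.141  0.0451] jig 0.0161 -0.0011 jawyaw 2.58 ax [-0.006  0.001 -1.   ] F [0.11 0.33 0.31] w 0.0319
   325 190 [52.4 -1.2 98.5] [144 116  58]
   325 196 [50.1 -1.2 99.9] [210 168  80]
   325 202 [47.3 -1.2 99.7] [210 168  80]
   325 208 [44.5 -1.3 99.6] [208 167  79]
   325 214 [41.6 -1.3 99.2] [209 166  80]
   325 220 [38.8 -1.3 99.4] [206 165  79]
   325 226 [26.  -1.3 73.1] [134 108  55]
   325 232 [24.8 -1.3 78.9] [135 109  56]
   325 238 [25.6 -1.3 88.8] [131 107  55]
   325 244 [24.7 -1.3 94.2] [131 106  54]
   325 250 [24.1 -1.3 99.7] [201 160  78]
   325 256 [ 47.4  -1.1 153.4] [79 77 74]
   325 262 [ 46.6  -1.1 155.5] [86 83 82]
   325 268 [ 44.6  -1.1 155.3] [94 92 91]
   325 274 [ 43.4  -1.1 156.5] [93 91 90]
   325 280 [ 40.5  -1.1 154.9] [82 81 79]
   325 286 [-25.4  -1.5  51.4] [ 87 128 189]
   325 292 [-30.   -1.5  51.8] [ 83 125 185]
   325 298 [-35.   -1.5  51.8] [ 83 124 184]
   325 304 [-69.5  -1.7   9.9] [2
[... 238 characters left out ...]
 22.7 54.2] [136 111  58]
   285 220 [22.9 22.8 54.8] [211 169  82]
   285 226 [27.  20.1 75.9] [145 132 103]
   285 232 [27.5 18.9 85.8] [128 122 111]
   285 238 [26.8 18.1 92.1] [127 122 110]
   285 244 [25.5 17.7 96.4] [107 102  93]
   285 250 [ 26.2  16.7 104.6] [58 53 47]
   285 256 [ 47.4   9.9 153.7] [80 77 74]
   285 262 [ 45.5  10.  153.7] [86 84 82]
   285 268 [ 45.1   9.7 156.4] [93 91 90]
   285 274 [ 42.8   9.9 155.8] [92 91 90]
   285 280 [ 39.9  10.3 154. ] [73 73 71]
   285 286 [ 16.3  15.5 119.3] [62 60 58]
   285 292 [ 13.5  15.6 119.7] [60 57 56]
   285 298 [ 10.3  15.8 119.5] [61 58 57]
   285 304 [  6.8  16.  119.1] [114 105  89]
   285 310 [ 41.9   8.2 171.4] [56 52 47]
```

```bash
python3 -m handwheel '[{"dx":0,"dy":0,"dz":0,"spin":0,"jaw":35},{"dx":0,"dy":0,"dz":0,"spin":0,"jaw":50},{"dx":0,"dy":0,"dz":0,"spin":0,"jaw":60},{"dx":0,"dy":0,"dz":0,"spin":0,"jaw":60},{"dx":0,"dy":0,"dz":0,"spin":0,"jaw":60}]' && python3 -m handwheel '[{"dx":0,"dy":0,"dz":30,"spin":0,"jaw":60},{"dx":0,"dy":0,"dz":60,"spin":0,"jaw":60},{"dx":0,"dy":0,"dz":90,"spin":0,"jaw":60},{"dx":-30,"dy":0,"dz":120,"spin":0,"jaw":60},{"dx":-60,"dy":0,"dz":130,"spin":0,"jaw":60}]'; python3 -m handwheel '[{"dx":-40,"dy":0,"dz":0,"spin":0,"jaw":60},{"dx":-60,"dy":0,"dz":0,"spin":0,"jaw":60},{"dx":-60,"dy":0,"dz":0,"spin":0,"jaw":20},{"dx":-60,"dy":0,"dz":0,"spin":0,"jaw":0}]'; python3 st.py; python3 prof.py r>/dev/null; python3 meas.py r
```

```text
time_s: 14.53
position: [0.5409, 0.141, 0.0454]
orientation: [0.488, 0.513, -0.49, 0.509]
contact_force: [-0.2, -1.1, -0.3]
grip_width: 0.057
time_s: 14.95
position: [0.4831, 0.1419, 0.179]
orientation: [0.49, 0.512, -0.488, 0.51]
contact_force: [-0.4, 1.2, 1.0]
grip_width: 0.0599
time_s: 15.28
position: [0.4226, 0.1418, 0.1796]
orientation: [0.49, 0.512, -0.488, 0.51]
contact_force: [1.0, 0.2, -0.9]
grip_width: 0.0506
t 15.28 pos [0.4226 0.1418 0.1796] jig -0.1019 0.0051 jawyaw 2.56 ax [ 0.001  0.004 -1.   ] F [ 0.95  0.17 -0.88] w 0.0506
0.05 1167 x [0.0108 0.0535] y [-0.0353  0.0335] z 0.0546 ((33.78960418701172, -1.2611732482910156), (69.92640686035156, 46.764366149902344), 89.95370483398438)
0.095 1316 x [0.0114 0.0516] y [-0.0165  0.015 ] z 0.0996 ((31.671188354492188, -0.8275203704833984), (41.031524658203125, 31.805511474609375), 0.12464940547943115)
```

View pics/r_wrist.png

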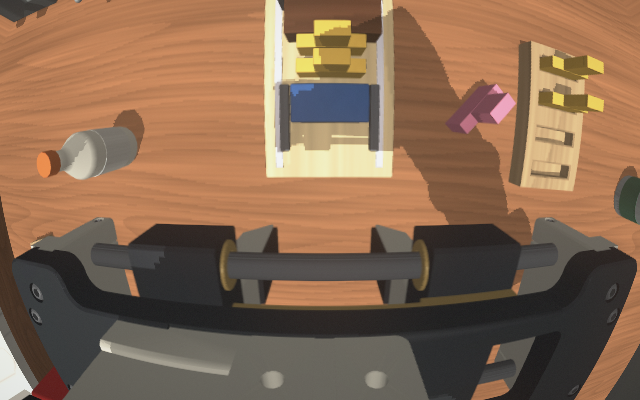

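Both packers stand side by side at (332,35) and (330,62). The pusher is at (330,102), and two packers remain in their rack slots. Next I'll shut the fingers and locate the tips.

```bash
python3 -m handwheel '[{"dx":0,"dy":0,"dz":0,"spin":0,"jaw":0},{"dx":0,"dy":0,"dz":0,"spin":0,"jaw":0},{"dx":-10,"dy":-3,"dz":0,"spin":0,"jaw":0},{"dx":-10,"dy":-3,"dz":0,"spin":0,"jaw":0},{"dx":-10,"dy":-3,"dz":0,"spin":0,"jaw":0}]'; python3 st.py
python3 - <<'E'
from h import *
from cell import manip
p=manip.read_state()["position"];print(manip.pinch_z)
snap("s");z=load("wrist","s");X=wcloud(z)
for u in (300,312,338,350):
    print(u,[(v,*((X[v,u]-p)*1000).round(0).astype(int)) for v in range(200,300,6) if X[v,u][2]>p[2]-.03 and X[v,u][2]<p[2]+.09])
E
```

```text
time_s: 15.75
position: [0.4131, 0.1386, 0.1792]
orientation: [0.49, 0.512, -0.488, 0.51]
contact_force: [0.5, 0.8, 0.4]
grip_width: 0.0138
t 15.75 pos [0.4131 0.1386 0.1792] jig -0.1116 0.0022 jawyaw 2.5 ax [ 0.     0.004 -1.   ] F [0.54 0.83 0.36] w 0.0138
0.0188
300 [(230, np.int64(10), np.int64(13), np.int64(36)), (236, np.int64(10), np.int64(12), np.int64(45)), (248, np.int64(11), np.int64(11), np.int64(60)), (284, np.int64(3), np.int64(10), np.int64(78)), (290, np.int64(5), np.int64(9), np.int64(86)), (296, np.int64(2), np.int64(9), np.int64(85))]
312 []
338 [(230, np.int64(9), np.int64(-7), np.int64(33)), (236, np.int64(9), np.int64(-6), np.int64(40)), (242, np.int64(8), np.int64(-6), np.int64(45)), (248, np.int64(4), np.int64(-7), np.int64(44))]
350 [(230, np.int64(11), np.int64(-13), np.int64(37)), (236, np.int64(11), np.int64(-12), np.int64(45)), (242, np.int64(11), np.int64(-12), np.int64(52)), (248, np.int64(11), np.int64(-11), np.int64(60)), (284, np.int64(10), np.int64(-9), np.int64(89)), (290, np.int64(8), np.int64(-9), np.int64(90)), (296, np.int64(5), np.int64(-9), np.int64(90))]
```

View pics/s_wrist.png

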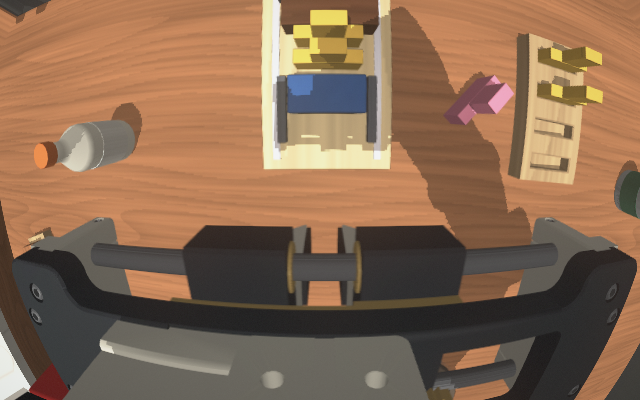

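```bash
python3 - <<'E'
from h import *
p=np.array([.4131,.1386,.1792])
z=load("wrist","s");X=wcloud(z)
for u,v in ((240,230),(240,240),(240,260),(260,232),(385,232),(420,235),(420,260),(325,256),(325,268),(140,256),(80,250),(320,310)):
    print(u,v,((X[v,u]-p)*1000).round(0))
E
python3 -m handwheel '[{"dx":20,"dy":1,"dz":-35,"spin":0,"jaw":0},{"dx":20,"dy":1,"dz":-70,"spin":0,"jaw":0},{"dx":20,"dy":1,"dz":-100,"spin":0,"jaw":0},{"dx":20,"dy":1,"dz":-120,"spin":0,"jaw":0},{"dx":20,"dy":1,"dz":-120,"spin":0,"jaw":0}]'; python3 st.py
```

```text
240 230 [ 35.  26. 103.]
240 240 [ 35.  24. 111.]
240 260 [ 32.  23. 117.]
260 232 [ 35.  20. 104.]
385 232 [ 37. -16. 105.]
420 235 [ 37. -26. 106.]
420 260 [ 34. -23. 117.]
325 256 [ 30.   1. 108.]
325 268 [ 28.   1. 112.]
140 256 [ 27.  57. 111.]
80 250 [ 28.  80. 115.]
320 310 [ 25.   2. 127.]
time_s: 16.22
position: [0.4311, 0.1386, 0.0559]
orientation: [0.488, 0.513, -0.49, 0.509]
contact_force: [-0.7, -0.4, 0.2]
grip_width: 0.0005
t 16.22 pos [0.4311 0.1386 0.0559] jig -0.0936 0.0015 jawyaw 2.51 ax [-0.005  0.002 -1.   ] F [-0.74 -0.36  0.17] w 0.0005
```

```bash
python3 -m handwheel '[{"dx":8,"dy":-1,"dz":-15,"spin":0,"jaw":0},{"dx":12,"dy":-1,"dz":-25,"spin":0,"jaw":0},{"dx":12,"dy":-1,"dz":-35,"spin":0,"jaw":0},{"dx":12,"dy":-1,"dz":-42,"spin":0,"jaw":0},{"dx":12,"dy":-1,"dz":-42,"spin":0,"jaw":0}]'; python3 st.py; python3 -c "
from h import *
snap('u');snap('u','scene')
p=cv2.imread('pics/u_scene.png')[105:235,305:455]
cv2.imwrite('pics/u2.png',cv2.resize(p,None,fx=4,fy=4,interpolation=2))"
```

```text
time_s: 16.63
position: [0.4424, 0.1375, 0.0132]
orientation: [0.488, 0.513, -0.49, 0.509]
contact_force: [-0.4, -0.3, 1.1]
grip_width: 0.0003
t 16.63 pos [0.4424 0.1375 0.0132] jig -0.0824 -0.0002 jawyaw 2.51 ax [-0.007  0.001 -1.   ] F [-0.42 -0.26  1.1 ] w 0.0003
```

View pics/u_wrist.png

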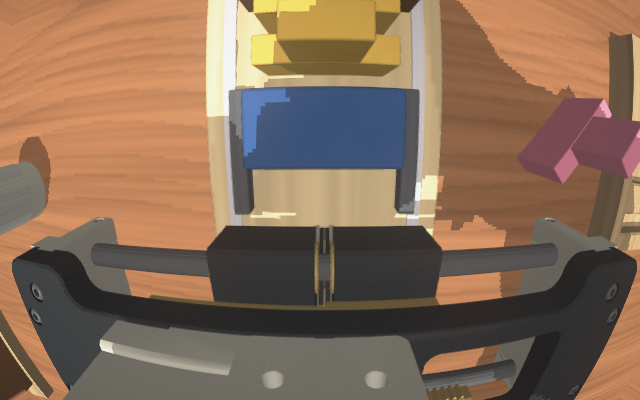

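View pics/u2.png

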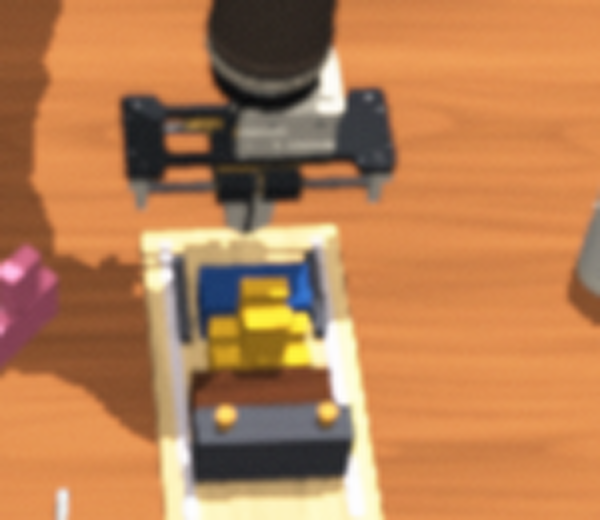

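Fingers are shut behind the pusher, whose back edge is at row 168 in the wrist view. Approach, then push slowly.

```bash
python3 -m handwheel '[{"dx":10,"dy":0.5,"dz":0,"spin":0,"jaw":0},{"dx":20,"dy":1,"dz":0,"spin":0,"jaw":0},{"dx":28,"dy":1,"dz":0,"spin":0,"jaw":0},{"dx":31,"dy":1.5,"dz":0,"spin":0,"jaw":0},{"dx":33,"dy":1.5,"dz":0,"spin":0,"jaw":0}]'; python3 st.py;python3 -m handwheel '[{"dx":2,"dy":0,"dz":0,"spin":0,"jaw":0},{"dx":4,"dy":0,"dz":0,"spin":0,"jaw":0},{"dx":6,"dy":0,"dz":0,"spin":0,"jaw":0},{"dx":8,"dy":0,"dz":0,"spin":0,"jaw":0},{"dx":10,"dy":0,"dz":0,"spin":0,"jaw":0}]'; python3 st.py
```

```text
time_s: 17.15
position: [0.4759, 0.1392, 0.0142]
orientation: [0.488, 0.513, -0.49, 0.509]
contact_force: [-4.5, -0.6, 3.9]
grip_width: 0.0006
t 17.15 pos [0.4759 0.1392 0.0142] jig -0.0488 0.0 jawyaw 2.5 ax [-0.006  0.002 -1.   ] F [-4.5  -0.57  3.9 ] w 0.0006
time_s: 17.57
position: [0.4847, 0.1395, 0.014]
orientation: [0.487, 0.513, -0.49, 0.508]
contact_force: [-6.0, 1.3, 4.2]
grip_width: 0.0004
t 17.57 pos [0.4847 0.1395 0.014 ] jig -0.0401 -0.0 jawyaw 2.54 ax [-0.008  0.001 -1.   ] F [-6.    1.26  4.16] w 0.0004
```

```bash
python3 -m handwheel '[{"dx":2,"dy":0,"dz":1,"spin":0,"jaw":0},{"dx":4,"dy":0,"dz":1,"spin":0,"jaw":0},{"dx":6,"dy":0,"dz":2,"spin":0,"jaw":0},{"dx":8,"dy":0,"dz":2,"spin":0,"jaw":0},{"dx":8,"dy":0,"dz":2,"spin":0,"jaw":0}]'; python3 st.py;python3 -c "
from h import *
snap('v')"
```

```text
time_s: 17.98
position: [0.4905, 0.1394, 0.0151]
orientation: [0.486, 0.514, -0.491, 0.508]
contact_force: [-5.7, 0.4, -2.5]
grip_width: 0.0006
t 17.98 pos [0.4905 0.1394 0.0151] jig -0.0343 -0.0004 jawyaw 2.59 ax [-0.012  0.001 -1.   ] F [-5.66  0.4  -2.48] w 0.0006
```

View pics/v_wrist.png

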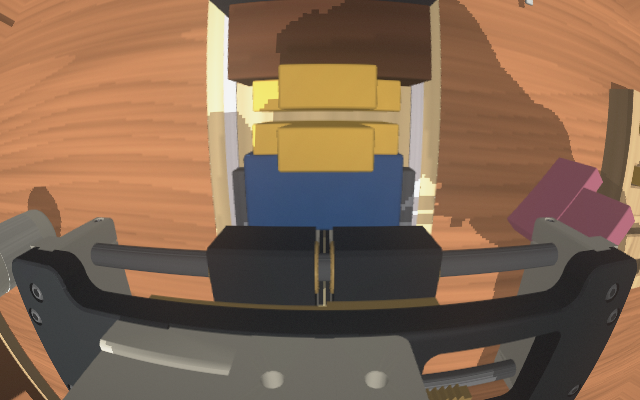

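The second packer at (326,145) is being pushed upright towards the first at (328,90). Continuing.

```bash
python3 -m handwheel '[{"dx":2,"dy":0,"dz":0,"spin":0,"jaw":0},{"dx":4,"dy":0,"dz":0,"spin":0,"jaw":0},{"dx":6,"dy":0,"dz":0,"spin":0,"jaw":0},{"dx":6,"dy":0,"dz":0,"spin":0,"jaw":0}]'; python3 st.py;python3 -m handwheel '[{"dx":1,"dy":0,"dz":0,"spin":0,"jaw":0},{"dx":2,"dy":0,"dz":0,"spin":0,"jaw":0},{"dx":3,"dy":0,"dz":0,"spin":0,"jaw":0},{"dx":3,"dy":0,"dz":0,"spin":0,"jaw":0}]'; python3 st.py
```

```text
time_s: 18.37
position: [0.4947, 0.1395, 0.0146]
orientation: [0.485, 0.515, -0.492, 0.507]
contact_force: [-5.5, 1.5, 0.9]
grip_width: 0.0006
t 18.37 pos [0.4947 0.1395 0.0146] jig -0.03 -0.0005 jawyaw 2.63 ax [-0.015  0.    -1.   ] F [-5.54  1.52  0.89] w 0.0006
time_s: 18.7
position: [0.4959, 0.1395, 0.0143]
orientation: [0.484, 0.516, -0.493, 0.507]
contact_force: [-6.3, 1.2, 2.9]
grip_width: 0.0003
t 18.7 pos [0.4959 0.1395 0.0143] jig -0.0288 -0.0005 jawyaw 2.68 ax [-0.018 -0.    -1.   ] F [-6.3   1.16  2.9 ] w 0.0003
```

```bash
python3 -m handwheel '[{"dx":3,"dy":0,"dz":1,"spin":0,"jaw":0},{"dx":6,"dy":0,"dz":1,"spin":0,"jaw":0},{"dx":6,"dy":0,"dz":1,"spin":0,"jaw":0},{"dx":6,"dy":0,"dz":1,"spin":0,"jaw":0}]'; python3 st.py; python3 -c "
from h import *
snap('w')"
```

```text
time_s: 19.03
position: [0.4975, 0.1395, 0.0143]
orientation: [0.481, 0.518, -0.494, 0.506]
contact_force: [-11.6, 1.5, 4.2]
grip_width: 0.0004
t 19.03 pos [0.4975 0.1395 0.0143] jig -0.0273 -0.0006 jawyaw 2.76 ax [-0.025 -0.002 -1.   ] F [-11.64   1.47   4.16] w 0.0004
```

View pics/w_wrist.png

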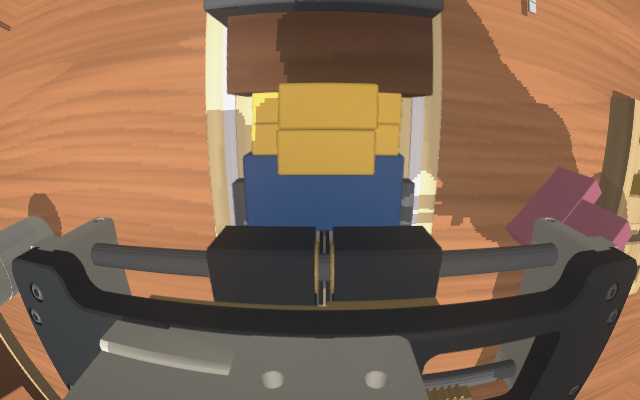

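The row is closed: rail edge at row 95, tabs at (328,105) and (326,152), pusher at (325,190), all touching. Raising the force to about 16 N.

```bash
python3 -m handwheel '[{"dx":5,"dy":0,"dz":1,"spin":0,"jaw":0},{"dx":8,"dy":0,"dz":1,"spin":0,"jaw":0},{"dx":8,"dy":0,"dz":1,"spin":0,"jaw":0},{"dx":8,"dy":0,"dz":1,"spin":0,"jaw":0},{"dx":8,"dy":0,"dz":1,"spin":0,"jaw":0}]'; python3 st.py; python3 -m handwheel '[{"dx":8,"dy":0,"dz":0,"spin":0,"jaw":0},{"dx":8,"dy":0,"dz":0,"spin":0,"jaw":0},{"dx":8,"dy":0,"dz":0,"spin":0,"jaw":0},{"dx":8,"dy":0,"dz":0,"spin":0,"jaw":0},{"dx":8,"dy":0,"dz":0,"spin":0,"jaw":0}]'; python3 st.py
```

```text
time_s: 19.5
position: [0.4972, 0.1393, 0.0143]
orientation: [0.476, 0.521, -0.498, 0.504]
contact_force: [-24.6, 0.5, 17.3]
grip_width: 0.0008
t 19.5 pos [0.4972 0.1393 0.0143] jig -0.0275 -0.0007 jawyaw 2.92 ax [-0.038 -0.005 -0.999] F [-24.61   0.52  17.35] w 0.0008
time_s: 19.92
position: [0.4967, 0.1391, 0.0135]
orientation: [0.472, 0.524, -0.501, 0.502]
contact_force: [-26.2, 1.2, 21.5]
grip_width: 0.0005
t 19.92 pos [0.4967 0.1391 0.0135] jig -0.0281 -0.001 jawyaw 3.07 ax [-0.052 -0.009 -0.999] F [-26.2    1.17  21.5 ] w 0.0005
```

```bash
python3 -m handwheel '[{"dx":3,"dy":0,"dz":3,"spin":0,"jaw":0},{"dx":3,"dy":0,"dz":3,"spin":0,"jaw":0},{"dx":3,"dy":0,"dz":3,"spin":0,"jaw":0}]'; python3 st.py
```

```text
time_s: 20.17
position: [0.4964, 0.1389, 0.0158]
orientation: [0.47, 0.525, -0.502, 0.501]
contact_force: [-9.2, 0.1, 2.5]
grip_width: 0.0004
t 20.17 pos [0.4964 0.1389 0.0158] jig -0.0284 -0.0012 jawyaw 3.13 ax [-0.057 -0.01  -0.998] F [-9.17  0.14  2.47] w 0.0004
```

```bash
python3 -m handwheel '[{"dx":4,"dy":0,"dz":1,"spin":0,"jaw":0},{"dx":5,"dy":0,"dz":1,"spin":0,"jaw":0},{"dx":5,"dy":0,"dz":1,"spin":0,"jaw":0}]'; python3 st.py
```

```text
time_s: 20.42
position: [0.4962, 0.1387, 0.0158]
orientation: [0.467, 0.527, -0.504, 0.5]
contact_force: [-15.4, 1.4, 5.9]
grip_width: 0.0003
t 20.42 pos [0.4962 0.1387 0.0158] jig -0.0286 -0.0013 jawyaw 3.23 ax [-0.065 -0.012 -0.998] F [-15.39   1.41   5.9 ] w 0.0003
```

15.4 N. I'll check that it holds steady and look at the whole scene.

```bash
for i in 1 2 3; do python3 -c "
from h import *
snap('x$i');snap('x$i','scene')"; python3 st.py; done
python3 - <<'E'
from h import *
p=cv2.imread('pics/x3_wrist.png');q=cv2.resize(cv2.imread('pics/x3_scene.png')[105:235,225:455],(640,362),interpolation=2)
cv2.imwrite('pics/x4.png',cv2.resize(np.vstack([p[:230],q]),(640,592)))
z=load("wrist","x3");X=wcloud(z)
for u in (325,265):
    print(u,[(v,*(jig(X[v,u][None])[0]*1000).round(1)) for v in range(60,226,8)])
E
```

```text
t 20.52 pos [0.4962 0.1387 0.0158] jig -0.0286 -0.0013 jawyaw 3.23 ax [-0.065 -0.012 -0.998] F [-14.81   1.68   5.44] w 0.0005
t 20.62 pos [0.4962 0.1387 0.0158] jig -0.0286 -0.0013 jawyaw 3.23 ax [-0.065 -0.012 -0.998] F [-14.84   2.33   6.12] w 0.0003
t 20.72 pos [0.4962 0.1387 0.0158] jig -0.0285 -0.0013 jawyaw 3.22 ax [-0.065 -0.012 -0.998] F [-14.42   1.96   5.98] w 0.0007
325 [(60, np.float64(68.4), np.float64(0.1), np.float64(51.8)), (68, np.float64(64.6), np.float64(0.0), np.float64(52.2)), (76, np.float64(60.9), np.float64(-0.0), np.float64(52.0)), (84, np.float64(57.2), np.float64(-0.1), np.float64(50.5)), (92, np.float64(52.8), np.float64(0.5), np.float64(99.2)), (100, np.float64(50.3), np.float64(0.4), np.float64(99.9)), (108, np.float64(47.7), np.float64(0.4), np.float64(98.9)), (116, np.float64(45.2), np.float64(0.4), np.float64(100.0)), (124, np.float64(42.7), np.float64(0.3), np.float64(99.6)), (132, np.float64(40.3), np.float64(0.3), np.float64(100.4)), (140, np.float64(37.6), np.float64(0.3), np.float64(99.5)), (148, np.float64(35.0), np.float64(0.2), np.float64(99.
[... 1129 characters left out ...]
at64(27.5), np.float64(54.6)), (140, np.float64(31.2), np.float64(27.5), np.float64(54.8)), (148, np.float64(27.6), np.float64(27.5), np.float64(55.5)), (156, np.float64(23.0), np.float64(28.4), np.float64(51.6)), (164, np.float64(19.0), np.float64(28.5), np.float64(51.4)), (172, np.float64(15.4), np.float64(28.4), np.float64(52.9)), (180, np.float64(11.0), np.float64(28.8), np.float64(51.6)), (188, np.float64(6.7), np.float64(29.1), np.float64(50.9)), (196, np.float64(2.4), np.float64(29.4), np.float64(50.7)), (204, np.float64(-1.6), np.float64(29.4), np.float64(51.5)), (212, np.float64(-5.9), np.float64(29.6), np.float64(51.6)), (220, np.float64(-10.3), np.float64(29.9), np.float64(51.6))]
```

View pics/x4.png

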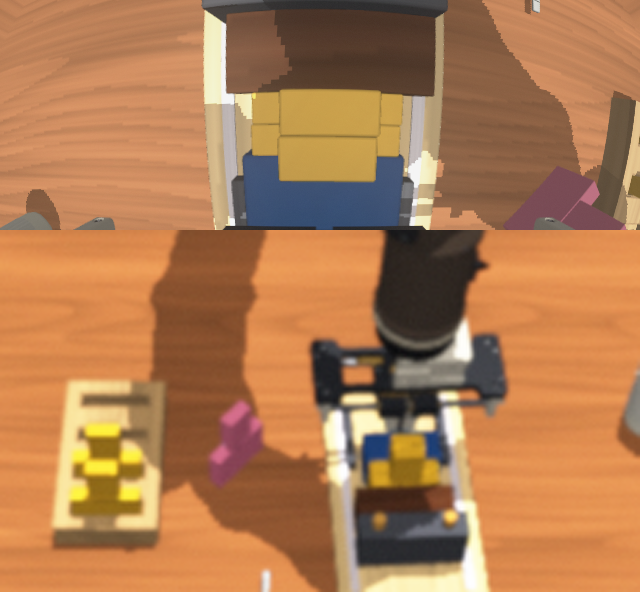

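The clamped row spans jig x 23.5–53.5 (30 mm), travel is about 23.5 mm of 30, and the packers are upright and centred. Force is 14.5 N along x, but a vertical 6 N suggests the tips may touch the board. I'll lift slightly and press a bit more for margin.

```bash
python3 -m handwheel '[{"dx":3,"dy":0,"dz":4,"spin":0,"jaw":0},{"dx":5,"dy":0,"dz":4,"spin":0,"jaw":0},{"dx":6,"dy":0,"dz":4,"spin":0,"jaw":0},{"dx":6,"dy":0,"dz":4,"spin":0,"jaw":0}]'; python3 st.py
```

```text
time_s: 21.05
position: [0.4962, 0.1383, 0.0188]
orientation: [0.463, 0.53, -0.507, 0.498]
contact_force: [-16.3, 1.1, 8.8]
grip_width: 0.0007
t 21.05 pos [0.4962 0.1383 0.0188] jig -0.0286 -0.0017 jawyaw 3.32 ax [-0.075 -0.014 -0.997] F [-16.29   1.09   8.79] w 0.0007
```

```bash
python3 -c "
from h import *
for k in range(3): snap('y%d'%k)
snap('y','scene')
z=load('wrist','y2');X=wcloud(z)
for u,v in ((325,180),(325,186),(260,228),(390,228),(260,236),(325,256),(230,228),(420,228)): print(u,v,(jig(X[v,u][None])[0]*1000).round(1))
"; python3 st.py
```

```text
325 180 [ 2.480e+01 -1.000e-01  1.001e+02]
325 186 [ 8.  -1.  52.4]
260 228 [ 14.9  19.1 117.1]
390 228 [ 15.2 -19.3 117.1]
260 236 [ 15.   18.1 122.5]
325 256 [  9.7   0.  123.8]
230 228 [ 14.7  28.4 117.1]
420 228 [ 15.4 -28.5 117.6]
t 21.25 pos [0.4963 0.1383 0.0188] jig -0.0286 -0.0017 jawyaw 3.33 ax [-0.075 -0.014 -0.997] F [-16.48   0.62   7.17] w 0.0002
```

View pics/y2_wrist.png

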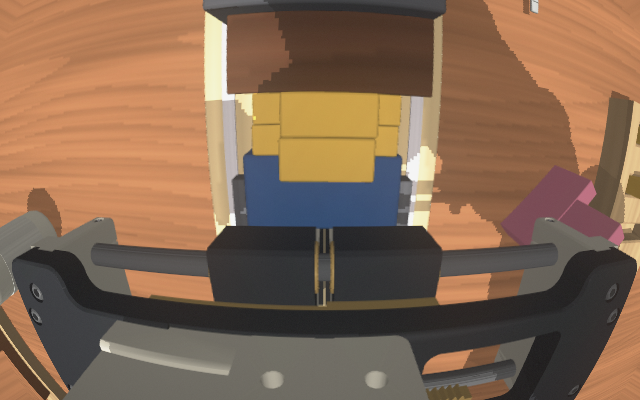

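The row is tight, and the gripper body (jig x 15, z 117) clears the tabs (x ≥ 23.5, z ≤ 100). The push is steady at 16.5 N, so I'm handing in.

```bash
python3 -c "
from cell import manip
print(manip.sign_off())"; python3 st.py
```

```text
the job is handed in; nothing more can be done
None
the job is handed in; nothing more can be done
```

The rail piece is clamped against the fence and the job was handed in at 21.3 s, with the shut fingers still holding the pusher. The sign-off gives no verdict.

**What I did:** the gap measured about 53 mm, so it needed two packers. I stood the two packers nearest the robot in the gap and left the other two in their rack slots. The glue bottle, tin and screwdriver stayed clear of the arm's path, though I did not measure their positions again at the end.

**Last checks:**
- **Row:** the packers span x 23.5 to 53.5 mm in the jig frame, touching each other, the rail piece and the pusher. They stand upright, with tops at 100 mm, and are within about 1 mm of the centre line.
- **Pusher travel:** about 23.5 mm of the 30 mm available, so it stops on the packers and not on the end stop.
- **Force:** steady at about 16.5 N along the push, with no motion. I did not measure the packer, rail and fence contact forces. Taking off the roughly 6 N spring leaves about 10 N through the row.
- **Clearance:** the gripper body is about 8 mm behind the tabs and 17 mm above their tops.

**What went wrong or disagreed:**
- **First packer:** I gripped only its tab top, because the fingertips sit about 20 to 28 mm behind where the stated tool point suggests. Its foot landed on the rail edge and it slid and tilted in the grip. I set it down, stood it up against the rail, and gripped the second one deeper.
- **Pressing:** the tool leaned about 0.075 rad while pushing. An upward force of 7 to 9 N stayed even after I lifted 3 mm. I took it for friction on the pusher and did not confirm that.
- **Brief overshoot:** the push reached 26 N before I backed it off.

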